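Load the vial incubator from the gravity track

ROBOT

A 6-joint arm with a two-finger parallel gripper is mounted at the origin on the work surface. World frame = base frame: x ahead of the robot, y to its left, z up, the work surface at z = 0. Lengths are in mm, angles in rad, forces in N, time in s.
With the tool pointing down it reaches from about 350 to 975 mm from the base axis. Payload 7.1 kg.
Tool frame: the origin (TCP) lies at the very end of the fingers, on their centre line; the grasp point (between the pads) lies 19 mm behind it (ctrl.tcp_to_grasp is the distance from the TCP to the grasp point, in mm); z points along the fingers, x is the direction in which the jaws open and shut, and the axes are right-handed (so a half turn about z gives the same grasp; the last joint's range is limited). The gripper opens to 88 mm and grips with 3 to 60 N. Pads are 20 mm wide; open, the fingers measure 115 mm over their backs; the gripper's body (75 mm by 178 mm) begins 61 mm behind the grasp point.
Start: joints at [-1.126, 0.423, 1.63, -0, 1.089, -0.019], TCP at [279.608, -558.949, 184.575] pointing down, gripper open.
Joint ranges: [-3, 3], [-0.9, 2.11], [0.09, 2.58], [-1.31, 4.45], [0.11, 2.69], [-2.54, 2.54]. Speed limits (rad/s): [2.39, 2.39, 3.01, 3.14, 3.14, 3.14].

INTERFACE

Orientations are given as a rotation vector (axis times angle).
In Python, from workcell import get_obs, viewer, ctrl, masks_of gives the robot as it stands. The module is installed in compiled form; this text tells all that it offers.
- The arm moves only by the shell command python3 -m inch 'ROWS'. ROWS is JSON, a list of rows, each an object of numbers: "tx", "ty", "tz": the shift along the tool's x, y, z in cm; "ax", "ay", "az": the turn, a rotation vector about the tool's x, y, z in degrees; "jaw": the opening, from 0 (shut) to 1 (fully open). In form: [{"tx": .., "ty": .., "tz": .., "ax": .., "ay": .., "az": .., "jaw": ..}, ...]. A call has 1 to 12 rows; each row shifts and turns the commanded pose from where the row before left it, along the tool's axes as they then stand; what a row does not reach is not made up. A row lasts 1/8 s, in which the tool goes at most 62.5 mm and 10.7 degrees, less where a joint would pass 70% of its speed; a pose out of reach is approached as far as the arm can. A call is refused whole if a number of a shift passes 6.25 or a number of a turn 10.7, either way. A call with a gripper value outside its range is refused whole. The fingers move at their own pace and stop on an object; the grip force is fixed at half the most. Time passes only in rows, so rows that do not move let the fingers close. It gives the time, the measured TCP pose, the force and the opening at its end, in the units of the state.
- get_obs(): the state, without advancing time (a new reading comes with each control period).
- viewer.get_image(name): name is "side" or "top"; returns (picture, depth): 400x640x3 uint8, red, green, blue; 400x640 float32, mm along the optical axis (not along the pixel's ray), 0 where there is no reading.
- viewer.get_calibration(name): a dict with "fx", "fy", "cx", "cy" (pixels), "rvec" (rotation vector, rad) and "tvec" (3), from world to camera coordinates, as OpenCV has them. Camera axes: x right, y down, z forward; pixel columns grow to the right and rows downward; lengths in mm; the calibration is good to about 2 mm. A picture is of the moment at which its call begins. get_calibration takes no time and is no camera call.
- ctrl.close_job(): hands the job in, once; it reports no verdict.
Trained networks look in the newest picture that a camera, given by its name, has taken for a name from the list of things; names that differ only in an ending like _2 or _b are one class to them, and where a whole thing is asked for, a point or a joint stands for the part that bears it (a point fixed in the world has none). Each returns a list of dicts, best first, with "score" (0 to 1); they miss things now and then, are a little off and sometimes report something else, mostly with a low value. They report only what shows in the picture. A call takes as long as a camera call.
- masks_of(camera, thing): "pixels" (400x640 bool, what is visible of it) and "location" ([column, row] in pixels, amid what is visible of it).
The state is a dict: "t": time; "qpos": joint angles; "qvel": joint speeds; "joint_torque": joint torques, N m; "ee_pos": TCP position; "orientation": TCP orientation; "ft_force": force on the tool from outside, world axes, zero at the start; "moment": the same for the moment, N m; "width": finger opening in mm.
Only numpy, scipy, OpenCV 4.12 (cv2) and the standard library are available. Lean on these libraries where they do the work, as an engineer would, in place of code of your own. Each camera call takes 0.05 s, during which the arm holds its last target. There are 200 camera calls.

TASK

Swing the incubator's lid wide open, about upright, then take the sample vials one after another from the low ends of the two-lane sloped track and lay every one of them flat on the chamber floor, each in a groove. When all are in, lower the lid gently until it is fully closed, then press the green start button all the way once the lid is shut. Leave the other things on the bench where they are.

Things in the scene. Friction and masses are not known exactly. Their poses are not given: they have to be found in the camera images.
- track: vial track with two parallel lanes, side by side 100 mm apart, each a sloped aluminium deck 145 mm long at 22 degrees with a blue stop lip at its low end, nearest the robot; origin on the table, x level and up-hill, y across, z up. Vials lie across a lane, axes along y, one against the next, 30 mm apart. When the end vial is lifted out, the next rolls to the stop in about a second.
- stop_a (a point): centre of the end vial of the left lane (two or three vials) when it rests against the stop; about 67 mm above the table; axes as the track's. The lowest 44 mm of the deck is only 30 mm wide and has no side walls, so both ends of the end vial stick out 12 mm and can be pinched from above. Farther up, clear side walls stand 33 mm either side of the lane's middle.
- stop_b (a point): the same for the right lane (none, one or two vials)
- incubator: black dry incubator; origin on the table under the middle of its chamber; x points to the hinge side (robot's right), y along the hinge (away from the robot), z up. Open chamber: inside 150 mm in x, 194 in y, floor 56 mm and rim 115 mm above the table, walls 6 mm; five floor grooves along x, their middles at y = -76, -38, 0, 38, 76 mm, ribs 4 mm high. Console: flat top 90 mm up, x -209 to -83.
- lid_handle (a point): middle of the lid's grip bar: a round steel bar 11 mm thick and 110 mm long, parallel to the hinge, carried on two arms (88 mm apart) 40 mm out in front of the lid's free edge, over the console: with the lid closed 202 mm from the hinge line towards -x and 10 mm above it. It can be pinched from above at any lid angle.
- lid_hinge (a point): middle of the lid's hinge line, on the chamber's +x rim; the hinge runs along the incubator's y
- lid (a joint): lid angle in rad: 0 closed flat on the chamber's rim, 1.9 fully open (leaning back past upright on the hinge side). The hinge is stiff (about 0.36 N m of friction, so about 3 to 6 N at the bar) and stays where it is left. The lid is a black plate 8 mm thick
- start (a joint): travel of the green start button in m: 0 up, 0.006 fully pressed; spring, about 5 N when fully pressed
- start_top (a point): centre of the top face of the green start button, 28 mm across, on top of the console; pressed straight down
- vial0_c (a point): centre of sample vial 0: amber with a blue cap and white foot, twelve-sided, 30 mm across, 55 mm long, about 40 g; its y axis runs along its length. It starts on the track (left lane, at the stop). Being twelve-sided it soon comes to rest on a level surface. Lying in a groove its centre is about 15 mm above the floor
- vial1_c (a point): centre of sample vial 1: amber with a blue cap and white foot, twelve-sided, 30 mm across, 55 mm long, about 40 g; its y axis runs along its length. It starts on the track (left lane, second). Being twelve-sided it soon comes to rest on a level surface. Lying in a groove its centre is about 15 mm above the floor
- vial2_c (a point): centre of sample vial 2: amber with a blue cap and white foot, twelve-sided, 30 mm across, 55 mm long, about 40 g; its y axis runs along its length. It starts on the track (left lane, third; absent in some runs). Being twelve-sided it soon comes to rest on a level surface. Lying in a groove its centre is about 15 mm above the floor
- vial3_c (a point): centre of sample vial 3: amber with a blue cap and white foot, twelve-sided, 30 mm across, 55 mm long, about 40 g; its y axis runs along its length. It starts on the track (right lane; absent in some runs). Being twelve-sided it soon comes to rest on a level surface. Lying in a groove its centre is about 15 mm above the floor
- vial4_c (a point): centre of sample vial 4: amber with a blue cap and white foot, twelve-sided, 30 mm across, 55 mm long, about 40 g; its y axis runs along its length. It starts on the track (right lane; absent in some runs). Being twelve-sided it soon comes to rest on a level surface. Lying in a groove its centre is about 15 mm above the floor
- beaker: glass beaker, 70 mm across, 90 mm high; a bystander to be left alone. Origin: its underside
- reagent: amber bottle, 60 mm across, 130 mm high; a bystander to be left alone. Origin: its underside
- jar: glass jar, 60 mm across, 70 mm high; a bystander to be left alone. Origin: its underside
- spatula: spatula lying on the bench, 180 mm long; a bystander to be left alone. Origin: its underside
- logger: grey data logger, 70 x 120 x 25 mm, lying flat; a bystander to be left alone. Origin: its underside
- dish: white dish, 90 mm across, 18 mm high; a bystander to be left alone. Origin: its underside

How it is judged (in metres and radians):
On the way, in this order (a step that is already met when the one before it is completed fails the run):
1. the lid is open (beyond 1 rad) (value of joint lid above 1 rad), for 0.2 s.
2. every vial lies in the chamber, on its floor, let go, with the lid still open (x of vial0_c in the frame of incubator between -0.06 and 0.06 m and y of vial0_c in the frame of incubator between -0.1 and 0.1 m and z of vial0_c in the frame of incubator between 0.06 and 0.074 m and angle between each of vial0_c, vial1_c, vial2_c, vial3_c, vial4_c's own y axis and vertical above 1.4 rad and x of vial1_c in the frame of incubator between -0.06 and 0.06 m and y of vial1_c in the frame of incubator between -0.1 and 0.1 m and z of vial1_c in the frame of incubator between 0.06 and 0.074 m and x of vial2_c in the frame of incubator between -0.06 and 0.06 m and y of vial2_c in the frame of incubator between -0.1 and 0.1 m and z of vial2_c in the frame of incubator between 0.06 and 0.074 m and x of vial3_c in the frame of incubator between -0.06 and 0.06 m and y of vial3_c in the frame of incubator between -0.1 and 0.1 m and z of vial3_c in the frame of incubator between 0.06 and 0.074 m and x of vial4_c in the frame of incubator between -0.06 and 0.06 m and y of vial4_c in the frame of incubator between -0.1 and 0.1 m and z of vial4_c in the frame of incubator between 0.06 and 0.074 m and value of joint lid above 0.8 rad and contact force between the fingers and vial0 below 0.1 N and contact force between the fingers and vial1 below 0.1 N and contact force between the fingers and vial2 below 0.1 N and contact force between the fingers and vial3 below 0.1 N and contact force between the fingers and vial4 below 0.1 N), for 0.2 s.
3. the lid is fully closed (value of joint lid below 0.04 rad), for 0.2 s.
4. the start button is pressed all the way, with the lid closed (value of joint start above 0.0045 m and value of joint lid below 0.04 rad), for 0.05 s.
At the end, for the whole second after the job is handed in: Every vial present lies level (10 degrees) and still on the chamber floor (centre within 60 mm of the middle along the grooves, under 18 mm above the floor, so not on a rib); lid closed (under 0.04 rad); start button up again after a press (4.5 of 6 mm or more) with the lid closed (x of vial0_c in the frame of incubator between -0.06 and 0.06 m and y of vial0_c in the frame of incubator between -0.1 and 0.1 m and z of vial0_c in the frame of incubator between 0.06 and 0.074 m and angle between each of vial0_c, vial1_c, vial2_c, vial3_c, vial4_c's own y axis and vertical above 1.4 rad and x of vial1_c in the frame of incubator between -0.06 and 0.06 m and y of vial1_c in the frame of incubator between -0.1 and 0.1 m and z of vial1_c in the frame of incubator between 0.06 and 0.074 m and x of vial2_c in the frame of incubator between -0.06 and 0.06 m and y of vial2_c in the frame of incubator between -0.1 and 0.1 m and z of vial2_c in the frame of incubator between 0.06 and 0.074 m and x of vial3_c in the frame of incubator between -0.06 and 0.06 m and y of vial3_c in the frame of incubator between -0.1 and 0.1 m and z of vial3_c in the frame of incubator between 0.06 and 0.074 m and x of vial4_c in the frame of incubator between -0.06 and 0.06 m and y of vial4_c in the frame of incubator between -0.1 and 0.1 m and z of vial4_c in the frame of incubator between 0.06 and 0.074 m and value of joint lid below 0.04 rad and value of joint start below 0.002 m and linear speed of each of vial0, vial1, vial2, vial3, vial4 below 0.03 m/s); the robot touches nothing.
It fails at once if the lid is slammed: still coming down faster than 1.6 rad/s in the last 0.15 rad (value of joint lid below 0.15 rad and velocity of joint lid below -1.6 rad/s).
It fails at once if a bystander is moved more than 40 mm (distance of any of beaker, reagent, jar, spatula, logger, dish from where it was at the start of the episode above 0.04 m).
Of vial2, vial3, vial4 only 1 to 3 are there at a start; the rules pass over those that are not, and their reading is None.
At some moment in a run one of vial0, vial1, vial2, vial3, vial4 may be knocked a few centimetres aside while the robot is not near it.
Once in a run the grip may slacken for a moment while it holds something.
It also fails if it takes over 210 s, if anything falls off the work surface, if the arm or the gripper's body presses on something with over 40 N, if the wrist force passes 120 N, or if a joint passes its speed limit or range.

## Working session

There is one attempt and no reset: what is moved stays moved. The work goes in short steps, Python scripts to look and compute and a shell command to move; the robot and the scene stay as the last step left them, time stands still between calls to the robot, and variables do not carry over. Pictures are saved under pics/ and viewed, about 12 in all and at most 16, crops included, and the job is handed in when it is done.

```bash
mkdir -p pics
cat > h.py <<'E'
import numpy as np, cv2
from scipy.spatial.transform import Rotation as R
from workcell import get_obs, viewer, ctrl, masks_of
def cal(n):
    c=viewer.get_calibration(n); return c,R.from_rotvec(np.ravel(c['rvec'])).as_matrix(),np.ravel(c['tvec'])
def unproj(n,u,v,z):
    c,M,t=cal(n); p=np.stack([(u-c['cx'])/c['fx']*z,(v-c['cy'])/c['fy']*z,z],-1); return (p-t)@M
def cloud(n,d):
    v,u=np.mgrid[0:400,0:640]; return unproj(n,u.astype(float),v.astype(float),d.astype(float))
def proj(n,P):
    c,M,t=cal(n); q=np.asarray(P)@M.T+t; return q[...,:2]/q[...,2:]*[c['fx'],c['fy']]+[c['cx'],c['cy']]
def save(im,f): cv2.imwrite('pics/'+f,im[...,::-1])
E
python3 - <<'E'
from h import *
o=get_obs(); print({k:np.round(v,3) for k,v in o.items()}); print(R.from_rotvec(o['orientation']).as_matrix().round(2))
for n in('top','side'):
    im,d=viewer.get_image(n); save(im,n+'0.png'); np.savez(n+'0.npz',im=im,d=d)
    c,M,t=cal(n); print(n,c['fx'],-M.T@t, M[2])
E
```

```text
{'t': np.float64(0.0), 'qpos': array([-1.126,  0.424,  1.631,  0.   ,  1.089, -0.019]), 'qvel': array([ 0.   ,  0.002,  0.001,  0.001, -0.   ,  0.001]), 'joint_torque': array([ 1.0000e-03, -5.4462e+01, -2.7367e+01,  6.4000e-02,  2.3000e-02,
       -0.0000e+00]), 'ee_pos': array([ 279.361, -558.429,  183.809]), 'orientation': array([-2.672e+00,  1.651e+00,  2.000e-03]), 'ft_force': array([-0.318, -0.788, -1.053]), 'moment': array([-0.047, -0.007, -0.069]), 'width': np.float64(87.72)}
[[ 0.45 -0.89 -0.  ]
 [-0.89 -0.45  0.  ]
 [-0.   -0.   -1.  ]]
top 486.2009334850999 [ 348.26666323   57.27057574 1287.34462313] [ 0.18646637 -0.0118     -0.98239048]
side 520.7461281261371 [ 238.05603416 1009.41855156  983.14931836] [ 0.25338264 -0.7082593  -0.65891275]
```

View pics/top0.png

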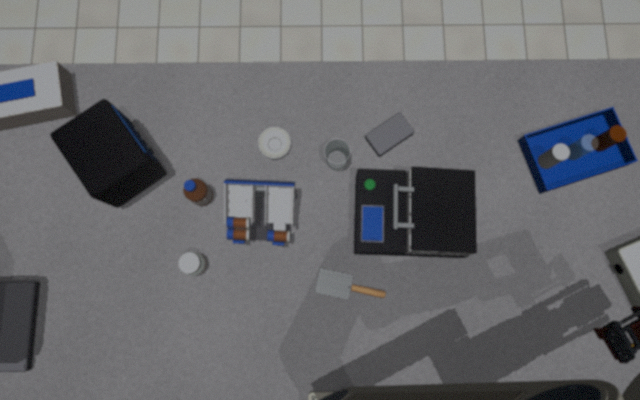

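View pics/side0.png

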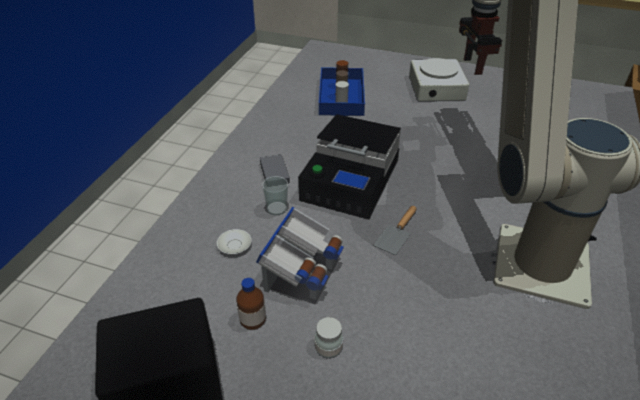

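The top view shows the incubator (355-475, 168-258) with its handle bar (398, 207) and green button (370, 184). The track holds two vials in the left lane (237, 224 and 237, 236) and one in the right lane (279, 237). Next I'll get metric poses.

Run:
```python
from h import *
z=np.load('top0.npz'); im,d=z['im'],z['d']; P=cloud('top',d)
viewer.get_image('top')
for th in ['vial0_c','incubator','lid_handle','start_top','track','stop_a','lid']:
    try:
        for m in masks_of('top',th)[:5]:
            q=P[m['pixels']&(d>0)]; 
            print(th,round(m['score'],2),np.round(m['location']),m['pixels'].sum(),np.median(q,0).round(1))
            if th in('incubator','track','lid_handle','lid','vial0_c') and m['score']>.4:
                zz=q[:,2]; s=q[zz>np.percentile(zz,95)-14 if th!='incubator' else (zz>80)][:,:2]
                r=cv2.minAreaRect(s.astype(np.float32)); print('   rect',np.round(r[0],1),np.round(r[1],1),round(r[2],2),'z',np.percentile(zz,[2,50,98]).round(1))
    except Exception as e: print(th,e)
# console plane
g=(P[...,2]>80)&(P[...,2]<100)&(d>0)
v,u=np.mgrid[0:400,0:640]; g&=(u>345)&(u<420)&(v>155)&(v<270)
q=P[g]; r=cv2.minAreaRect(q[:,:2].astype(np.float32)); print('console',r,np.median(q[:,2]))
# enlarged crops
a=cv2.resize(im[160:265,215:310],None,fx=4,fy=4,interpolation=cv2.INTER_CUBIC); b=cv2.resize(im[160:265,345:485],None,fx=3,fy=4,interpolation=cv2.INTER_CUBIC)
save(np.hstack([a,b]),'crop1.png')
```

```text
incubator 0.91 [414. 212.] 10669 [ 539.8 -157.4  125.6]
   rect [ 548.1 -161.8] [290.9 212.4] 87.16 z [ 40.4 125.6 148.3]
incubator 0.43 [200. 192.] 643 [603.1 379.5  88.5]
   rect [610.9 387.2] [51.4 56.2] 54.53 z [  2.4  88.5 133.9]
incubator 0.37 [272. 142.] 765 [756.6 198.9  11.1]
incubator 0.34 [441. 210.] 5742 [ 541.3 -220.2  134.1]
lid_handle 0.92 [438. 210.] 5735 [ 541.7 -219.9  134.2]
   rect [ 546.6 -199.7] [198.8 205.7] 88.09 z [123.3 134.2 152.5]
track 0.66 [261. 203.] 3330 [574.3 229.2  84.8]
   rect [595.6 222.8] [171.5  58.5] 86.53 z [  2.1  84.8 129.7]
stop_a 0.62 [260. 201.] 3379 [574.1 228.1  84.6]
lid 0.86 [442. 208.] 5862 [ 541.1 -219.1  134. ]
   rect [ 546.1 -200.1] [199.2 206.2] 87.57 z [121.7 134.  152.5]
console ((567.1651000976562, -81.1848373413086), (258.2611083984375, 155.86134338378906), 4.501804828643799) 91.35569098518711
```

View pics/crop1.png

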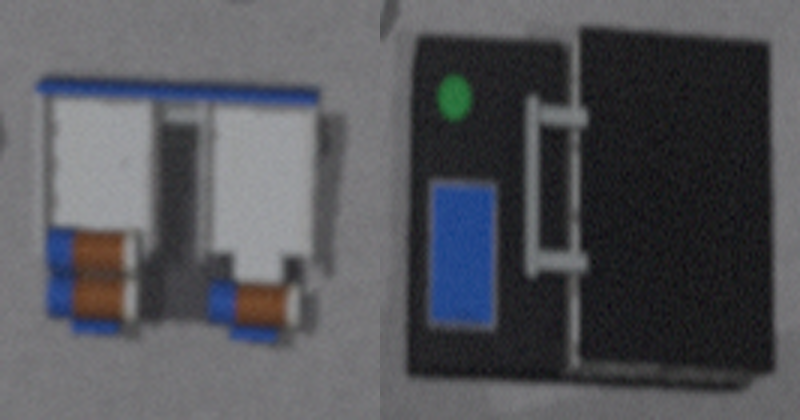

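The left lane has two vials (crop 90, 250 and 90, 298) and the right lane has one (255, 303). Colour segmentation will give the precise values.

Run:
```python
from h import *
z=np.load('top0.npz'); im,d=z['im'],z['d']; P=cloud('top',d)
hsv=cv2.cvtColor(im,cv2.COLOR_RGB2HSV); v,u=np.mgrid[0:400,0:640]
H,S,V=[hsv[...,i].astype(int) for i in range(3)]
def box(u0,u1,v0,v1): return (u>=u0)&(u<u1)&(v>=v0)&(v<v1)&(d>0)
def rep(n,m):
    q=P[m]; r=cv2.minAreaRect(q[:,:2].astype(np.float32)); print(n,m.sum(),'mean',q.mean(0).round(1),'med',np.median(q,0).round(1),'rect',np.round(r[0],1),np.round(r[1],1),round(r[2],1),'z',np.percentile(q[:,2],[5,95]).round(1))
rep('green',box(355,385,170,200)&(H>40)&(H<80)&(S>100))
rep('screen',box(355,400,200,250)&(H>100)&(H<130)&(S>120))
rep('bar',box(393,403,180,232)&(V>95)&(S<60))
rep('handle',box(393,418,180,232)&(V>95)&(S<60))
lid=box(415,485,160,262)&(P[...,2]>118); 
q=P[lid]; A=np.c_[q[:,:2]-q[:,:2].mean(0),np.ones(len(q))]; c,*_=np.linalg.lstsq(A,q[:,2],rcond=None); print('lidplane',c)
rep('lidtop',lid)
am=box(215,310,215,250)&((H<15)|(H>172))&(S>100)&(V>50)
rep('amberL2',am&box(215,260,215,231)); rep('amberL1',am&box(215,260,231,250)); rep('amberR',am&box(262,310,215,250))
bl=(H>100)&(H<130)&(S>120)
rep('blueback',bl&box(215,310,170,195))
for n,b in(('capL2',box(215,234,215,230)),('capL1',box(215,234,230,241)),('capR',box(262,274,225,246)),('lipL',box(230,250,240,250)),('lipR',box(274,290,242,250))):
    rep(n,bl&b)
```

```text
green 111 mean [612.4 -49.8 111.5] med [611.9 -49.4 112.2] rect [613.  -49.5] [27.3 27.8] 43.9 z [104.1 115.7]
screen 649 mean [517.  -54.9  93. ] med [517.2 -55.2  93.1] rect [517.6 -54.7] [48.9 84.5] 85.7 z [89.2 96.6]
bar 182 mean [ 548.8 -108.3  152. ] med [ 548.9 -106.6  152.7] rect [ 548.4 -112.7] [ 20.6 103.7] 88.0 z [145.6 156.4]
handle 329 mean [ 551.5 -122.9  143.7] med [ 553.6 -118.6  148.4] rect [ 559.1 -126.8] [ 47.8 126.4] 87.6 z [114.1 155.5]
lidplane [5.05288485e-03 1.10361176e-01 1.33164050e+02]
lidtop 5134 mean [ 542.4 -229.   133.2] med [ 541.2 -228.8  133.2] rect [ 544.8 -230.5] [153.1 206.5] 87.1 z [124.5 141.6]
amberL2 112 mean [520.7 274.8  89.3] med [520.9 275.   90.8] rect [520.4 274.5] [26.2 29.2] 87.5 z [78.2 95.9]
amberL1 85 mean [495.  275.8  80.9] med [495.5 275.9  81.6] rect [495.2 275.8] [26.2 17.2] 88.7 z [75.4 86.1]
amberR 95 mean [490.3 173.6  80.5] med [490.  173.9  80.6] rect [490.2 173.9] [25.3 20. ] 89.1 z [75.  84.4]
blueback 183 mean [615.9 220.1 128.3] med [615.5 218.5 128.6] rect [616.7 221.1] [166.9   8.9] 86.7 z [123.  132.1]
capL2 60 mean [522.2 298.8  89.9] med [522.3 299.2  91.9] rect [521.9 298.2] [13.  26.4] 87.5 z [76.6 96.7]
capL1 47 mean [496.5 299.5  81.5] med [496.3 299.9  82.6] rect [494.8 299.6] [13.6 23.3] 88.2 z [74.1 86.4]
capR 60 mean [492.6 200.   73.3] med [492.5 198.9  81.1] rect [490.5 204.2] [34.2 22.4] 2.5 z [ 5.9 85.3]
lipL 28 mean [479.8 281.   68.6] med [480.  281.7  68.2] rect [480.2 280.5] [25.6  5.7] 88.2 z [65.3 72.5]
lipR 29 mean [473.7 179.3  67.3] med [473.8 179.9  67.3] rect [473.9 178.9] [23.   5.6] 89.0 z [63.9 70.7]
```

```bash
cat > go.py <<'E'
import sys
from h import *
# tool-frame shift (cm) and turn (deg) from the measured pose to x y z yaw(tool x, deg), tool down
x,y,z,yaw=map(float,sys.argv[1:5]); o=get_obs()
C=R.from_rotvec(o['orientation']).as_matrix(); a=np.radians(yaw)
tx=np.array([np.cos(a),np.sin(a),0]); tz=np.array([0,0,-1.]); T=np.c_[tx,np.cross(tz,tx),tz]
D=np.array([x,y,z])-o['ee_pos']
print('t',round(float(o['t']),2),'turn',np.degrees(R.from_matrix(C.T@T).as_rotvec()).round(1),'shift in old axes',(C.T@D/10).round(2),'in turned axes',(T.T@D/10).round(2),'w',o['width'],'F',np.round(o['ft_force'],1),'q',np.round(o['qpos'],2))
E
python3 go.py 549 -107 230 -92.8
```

```text
t 0.5 turn [ 0.   0.  29.4] shift in old axes [-28.37 -44.31  -4.54] in turned axes [-46.46 -24.7   -4.54] w 87.68145201286822 F [0.1 0.4 0.2] q [-1.13  0.42  1.63  0.    1.09 -0.02]
```

```bash
python3 -m inch '[{"tz":-1.5,"az":9.8},{"tz":-1.5,"az":9.8},{"tz":-1.5,"az":9.8},{"tx":-5,"ty":-2.7},{"tx":-5,"ty":-2.7},{"tx":-5,"ty":-2.7},{"tx":-5,"ty":-2.7},{"tx":-5,"ty":-2.7},{"tx":-5,"ty":-2.7},{"tx":-5,"ty":-2.7},{"tx":-5,"ty":-2.7},{}]'; python3 go.py 549 -107 230 -92.8
```

```text
t 0.5 turn [ 0.   0.  29.4] shift in old axes [-28.37 -44.31  -4.54] in turned axes [-46.46 -24.7   -4.54] w 87.68145201286822 F [0.1 0.4 0.2] q [-1.13  0.42  1.63  0.    1.09 -0.02]$[0]: bad value
```

```bash
python3 -m inch '[{"tx":0,"ty":0,"tz":-1.5,"ax":0,"ay":0,"az":9.8,"jaw":1},{"tx":0,"ty":0,"tz":-1.5,"ax":0,"ay":0,"az":9.8,"jaw":1},{"tx":0,"ty":0,"tz":-1.5,"ax":0,"ay":0,"az":9.8,"jaw":1}]'; python3 go.py 549 -107 230 -92.8
```

```text
t: 0.88
ee_pos: [279.6, -558.9, 230.0]
orientation: [-2.159, 2.282, 0.0]
ft_force: [0.4, 0.2, -1.0]
width: 87.9
t 0.88 turn [ 0.   0.  -0.4] shift in old axes [-4.660e+01 -2.442e+01  1.000e-02] in turned axes [-46.45 -24.7    0.  ] w 87.88861845387004 F [ 0.4  0.2 -1. ] q [-1.13  0.38  1.59  0.    1.18  0.5 ]
```

```bash
python3 -m inch '[{"tx":-4.65,"ty":-2.45,"tz":0,"ax":0,"ay":0,"az":0,"jaw":1},{"tx":-4.65,"ty":-2.45,"tz":0,"ax":0,"ay":0,"az":0,"jaw":1},{"tx":-4.65,"ty":-2.45,"tz":0,"ax":0,"ay":0,"az":0,"jaw":1},{"tx":-4.65,"ty":-2.45,"tz":0,"ax":0,"ay":0,"az":0,"jaw":1},{"tx":-4.65,"ty":-2.45,"tz":0,"ax":0,"ay":0,"az":0,"jaw":1},{"tx":-4.65,"ty":-2.45,"tz":0,"ax":0,"ay":0,"az":0,"jaw":1},{"tx":-4.65,"ty":-2.45,"tz":0,"ax":0,"ay":0,"az":0,"jaw":0.6},{"tx":-4.65,"ty":-2.45,"tz":0,"ax":0,"ay":0,"az":0,"jaw":0.6},{"tx":-4.65,"ty":-2.45,"tz":0,"ax":0,"ay":0,"az":0,"jaw":0.6},{"tx":-4.65,"ty":-2.45,"tz":0,"ax":0,"ay":0,"az":0,"jaw":0.6},{"tx":0,"ty":0,"tz":0,"ax":0,"ay":0,"az":0,"jaw":0.6}]'; python3 go.py 549 -107 130 -92.8
```

```text
t: 2.25
ee_pos: [548.6, -103.9, 229.6]
orientation: [-2.171, 2.27, -0.0]
ft_force: [-0.9, -0.7, 0.3]
width: 52.7
t 2.25 turn [-0.   0.   0.2] shift in old axes [ 0.31 -0.04  9.96] in turned axes [ 0.3  -0.05  9.96] w 52.73288698597145 F [-0.9 -0.7  0.3] q [-0.21  0.27  1.74  0.    1.13  1.41]
```

```bash
python3 -m inch '[{"tx":0.3,"ty":0,"tz":2.5,"ax":0,"ay":0,"az":0,"jaw":0.6},{"tx":0,"ty":0,"tz":2.5,"ax":0,"ay":0,"az":0,"jaw":0.6},{"tx":0,"ty":0,"tz":2.5,"ax":0,"ay":0,"az":0,"jaw":0.6},{"tx":0,"ty":0,"tz":2.4,"ax":0,"ay":0,"az":0,"jaw":0.6},{"tx":0,"ty":0,"tz":0,"ax":0,"ay":0,"az":0,"jaw":0.6}]'
python3 - <<'E'
from h import *
print(np.round(get_obs()['ft_force'],1))
im,d=viewer.get_image('side'); g=proj('side',[549,-107,148]); print(g)
u,v=map(int,g); save(cv2.resize(im[v-60:v+60,u-80:u+80],None,fx=4,fy=4,interpolation=cv2.INTER_CUBIC),'bar.png')
E
```

```text
t: 2.88
ee_pos: [545.2, -110.2, 129.1]
orientation: [2.163, -2.275, -0.005]
ft_force: [-0.2, 0.5, 0.7]
width: 52.4
[-0.2  0.5  0.7]
[346.67574106 149.40835551]
```

View pics/bar.png

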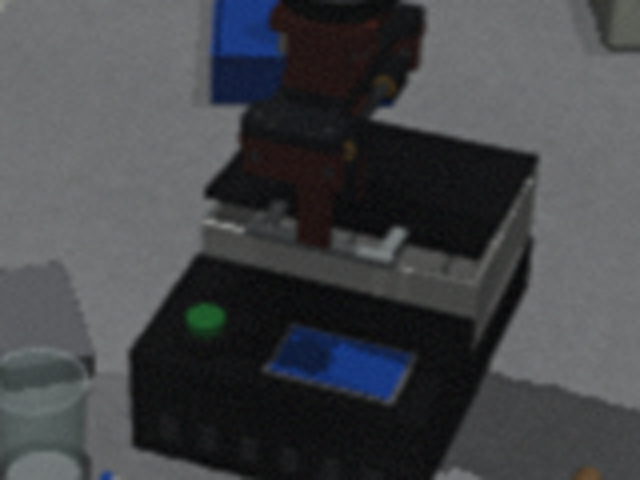

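The fingers straddle the bar (crop 315, 240). Closing.

```bash
python3 -m inch '[{"tx":0,"ty":0,"tz":0,"ax":0,"ay":0,"az":0,"jaw":0},{"tx":0,"ty":0,"tz":0,"ax":0,"ay":0,"az":0,"jaw":0},{"tx":0,"ty":0,"tz":0,"ax":0,"ay":0,"az":0,"jaw":0},{"tx":0,"ty":0,"tz":0,"ax":0,"ay":0,"az":0,"jaw":0},{"tx":0,"ty":0,"tz":0,"ax":0,"ay":0,"az":0,"jaw":0}]'; python3 go.py 549 -107 130 -92.8
```

```text
t: 3.55
ee_pos: [547.1, -109.6, 130.7]
orientation: [-2.166, 2.275, -0.0]
ft_force: [-0.1, -0.4, 0.4]
width: 6.0
t 3.55 turn [-0. -0. -0.] shift in old axes [-0.26 -0.17  0.07] in turned axes [-0.26 -0.17  0.07] w 6.020517454242452 F [-0.1 -0.4  0.4] q [-0.22  0.4   1.82  0.    0.93  1.4 ]
```

```bash
python3 -m inch '[{"tx":0,"ty":0,"tz":0,"ax":0,"ay":0,"az":0,"jaw":0},{"tx":0,"ty":0,"tz":0,"ax":0,"ay":0,"az":0,"jaw":0},{"tx":0,"ty":0,"tz":0,"ax":0,"ay":0,"az":0,"jaw":0}]'
python3 - <<'E'
from h import *
im,d=viewer.get_image('top'); g=proj('top',[549,-107,148]); print(g)
u,v=map(int,g); a=cv2.resize(im[v-40:v+40,u-40:u+40],None,fx=5,fy=5,interpolation=cv2.INTER_CUBIC)
im,d=viewer.get_image('side');P=cloud('side',d); g=proj('side',[547,-110,140]); u,v=map(int,g); b=cv2.resize(im[v-40:v+40,u-40:u+40],None,fx=5,fy=5,interpolation=cv2.INTER_CUBIC); save(np.hstack([a,b]),'bar2.png')
V=im.max(-1); S=im.max(-1).astype(int)-im.min(-1)
for x in (505,595,580,515,600):
    print(x,end=' ')
m=(V>75)&(S<30)&(d>0)&(P[...,2]>100)&(P[...,2]<165)&(P[...,1]>-125)&(P[...,1]<-85)&(P[...,0]>480)&(P[...,0]<620)
q=P[m]; print(m.sum(), np.percentile(q,[2,50,98],axis=0).round(1))
E
```

```text
t: 3.92
ee_pos: [547.1, -109.6, 130.5]
orientation: [2.166, -2.276, -0.0]
ft_force: [0.4, -0.2, 0.1]
width: 0.4
[395.45473909 206.40954203]
505 595 580 515 600 31 [[ 501.6 -122.8  144.8]
 [ 509.7 -103.1  150.5]
 [ 522.2  -96.   156.6]]
```

View pics/bar2.png

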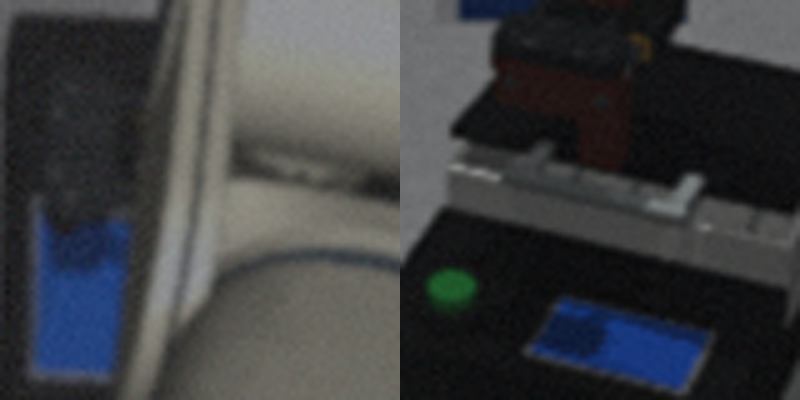

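The fingers shut without holding the bar (width 0.4). I'll measure the current lid angle and bar height.

Run:
```python
from h import *
o=get_obs(); p=o['ee_pos']; print('tip px',proj('side',p), 'in crop', proj('side',p)-np.array(proj('side',[547,-110,140])).astype(int)+40)
im,d=viewer.get_image('side');P=cloud('side',d); save(im,'s3.png'); np.savez('s3.npz',im=im,d=d)
X,Y,Z=P[...,0],P[...,1],P[...,2]
m=(d>0)&(X>455)&(X<640)&(Y<-160)&(Y>-290)&(Z>105)&(Z<160)
q=P[m]; c,*_=np.linalg.lstsq(np.c_[q[:,0]-544,q[:,1]+230,np.ones(len(q))],q[:,2],rcond=None); print('lid plane',c.round(3),len(q))
V=im.max(-1).astype(int); S=V-im.min(-1)
# bar pixels: bright grey above console, front of the lid
for a in range(485,621,12):
    m=(d>0)&(X>a)&(X<a+12)&(Y>-112)&(Y<-80)&(Z>108)&(Z<170)
    if m.sum(): q=P[m]; print(a,m.sum(),np.median(q,0).round(1),'zmax',np.percentile(q[:,2],90).round(1),V[m].mean().round())
```

```text
tip px [347.39286541 154.1784023 ] in crop [40.39286541 43.1784023 ]
lid plane [4.00000e-03 1.11000e-01 1.31642e+02] 887
497 17 [ 501.8 -100.8  148.5] zmax 153.4 83.0
509 20 [ 513.3 -100.7  149.5] zmax 153.2 90.0
521 19 [ 526.5 -100.6  151.6] zmax 152.9 68.0
533 17 [ 540.4 -101.1  150.6] zmax 155.2 63.0
545 17 [ 551.  -102.2  150.9] zmax 160.2 54.0
557 18 [ 562.3 -103.2  150.2] zmax 152.6 57.0
569 18 [ 575.8 -103.1  150.4] zmax 153.2 58.0
581 14 [ 588.1 -104.6  150. ] zmax 153.5 59.0
593 17 [ 598.  -103.7  151.2] zmax 153.2 59.0
605 1 [ 605.2 -105.8  150.3] zmax 150.3 67.0
```

```bash
python3 - <<'E'
from h import *
f=lambda p:((proj('side',p)-[346-80,149-60])*4).round()
for p in ([545,-84,129],[545,-136,129],[545,-110,129],[519,-110,129],[571,-110,129],[549,-105,148]): print(p,f(p))
E
python3 - <<'E'
from h import *
z=np.load('s3.npz'); im=z['im']; u,v=347,140
b=cv2.resize(im[v-60:v+40,u-60:u+60],None,fx=6,fy=6,interpolation=cv2.INTER_CUBIC); save(cv2.convertScaleAbs(b,alpha=2.0),'bar3.png')
E
```

```text
[545, -84, 129] [317. 284.]
[545, -136, 129] [339. 242.]
[545, -110, 129] [329. 263.]
[519, -110, 129] [365. 270.]
[571, -110, 129] [293. 255.]
[549, -105, 148] [322. 243.]
```

View pics/bar3.png

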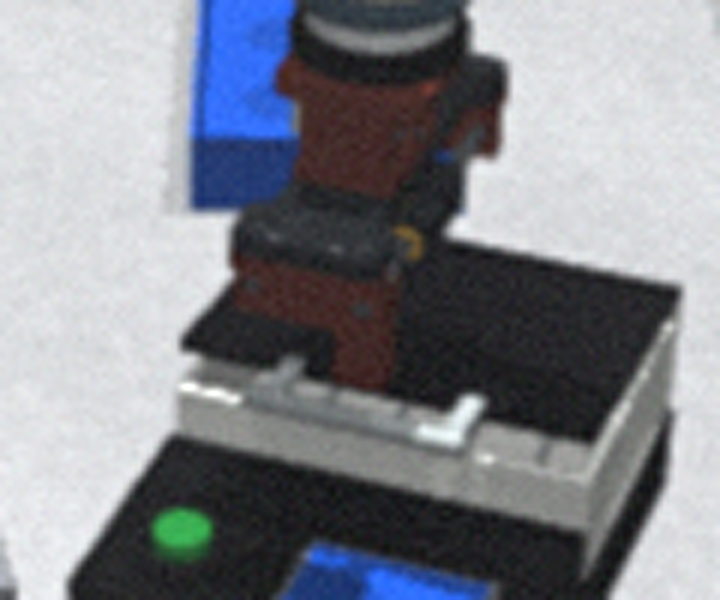

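Run:
```python
from h import *
z=np.load('s3.npz'); im,d=z['im'].astype(int),z['d']; P=cloud('side',d)
for v in range(130,160,2):
    print(v,[(tuple(P[v,u].round().astype(int)),tuple(im[v,u])) for u in (345,348)])
```

```text
130 [((np.int64(533), np.int64(-27), np.int64(265)), (np.int64(34), np.int64(23), np.int64(22))), ((np.int64(524), np.int64(-23), np.int64(269)), (np.int64(36), np.int64(25), np.int64(25)))]
132 [((np.int64(533), np.int64(-27), np.int64(259)), (np.int64(31), np.int64(19), np.int64(21))), ((np.int64(526), np.int64(-28), np.int64(260)), (np.int64(28), np.int64(24), np.int64(25)))]
134 [((np.int64(532), np.int64(-25), np.int64(255)), (np.int64(33), np.int64(21), np.int64(20))), ((np.int64(526), np.int64(-30), np.int64(253)), (np.int64(34), np.int64(18), np.int64(19)))]
136 [((np.int64(554), np.int64(-101), np.int64(195)), (np.int64(30), np.int64(17), np.int64(16))), ((np.int64(525), np.int64(-29), np.int64(247)), (np.int64(33), np.int64(22), np.int64(21)))]
138 [((np.int64(552), np.int64(-98), np.int64(191)), (np.int64(34), np.int64(20), np.int64(19))), ((np.int64(545), np.int64(-100), np.int64(191)), (np.int64(34), np.int64(21), np.int64(21)))]
140 [((np.int64(554), np.int64(-103), np.int64(180)), (np.int64(30), np.int64(18), np.int64(16))), ((np.int64(545), np.int64(-102), np.int64(18
[... 1076 characters left out ...]
), np.int64(64), np.int64(63))), ((np.int64(543), np.int64(-101), np.int64(145)), (np.int64(50), np.int64(50), np.int64(51)))]
154 [((np.int64(566), np.int64(-151), np.int64(98)), (np.int64(63), np.int64(65), np.int64(64))), ((np.int64(555), np.int64(-145), np.int64(104)), (np.int64(65), np.int64(67), np.int64(66)))]
156 [((np.int64(564), np.int64(-147), np.int64(94)), (np.int64(67), np.int64(68), np.int64(66))), ((np.int64(555), np.int64(-144), np.int64(98)), (np.int64(67), np.int64(68), np.int64(67)))]
158 [((np.int64(563), np.int64(-145), np.int64(89)), (np.int64(63), np.int64(64), np.int64(65))), ((np.int64(555), np.int64(-148), np.int64(88)), (np.int64(67), np.int64(67), np.int64(68)))]
```

Run:
```python
from h import *
z=np.load('side0.npz'); im,d=z['im'].astype(int),z['d']; P=cloud('side',d)
o=proj('side',[279.4,-558.4,183.8]);print(o)
m=(d>0)&(np.abs(P[...,0]-279)<80)&(np.abs(P[...,1]+558)<80)&(P[...,2]>120)&(P[...,2]<330)
vs,us=np.where(m); 
for a in range(150,330,15):
    k=m&(P[...,2]>a)&(P[...,2]<a+15)
    if k.sum(): q=P[k]; print(a,k.sum(),q.min(0).round(),q.max(0).round())
z=np.load('top0.npz'); d=z['d']; P=cloud('top',d)
m=(d>0)&(np.abs(P[...,0]-279)<80)&(np.abs(P[...,1]+558)<80)&(P[...,2]>120)
q=P[m]; print('top',m.sum(),np.percentile(q,[0,10,50,90],axis=0).round())
```

```text
[470.41795965  77.50332302]
210 14 [ 250. -606.  219.] [ 309. -507.  224.]
225 72 [ 248. -605.  225.] [ 314. -499.  240.]
240 73 [ 247. -604.  240.] [ 314. -502.  255.]
255 67 [ 247. -601.  255.] [ 314. -500.  269.]
270 76 [ 246. -604.  270.] [ 315. -497.  285.]
285 30 [ 245. -607.  285.] [ 316. -497.  300.]
300 126 [ 216. -614.  300.] [ 346. -478.  315.]
315 191 [ 213. -619.  315.] [ 348. -478.  330.]
top 1285 [[ 212. -604.  222.]
 [ 226. -527.  309.]
 [ 258. -504.  345.]
 [ 290. -483.  349.]]
```

Both cameras put the fingertips about 35 mm above the reported TCP. In the start picture the lowest tip point is 219 against a reported 184, and here it is about 166 against 130.5. They agree on the console (91) and the table, so I'll take reported z + 35 as the true tip and re-grasp lower.

```bash
python3 -m inch '[{"tx":-0.4,"ty":0,"tz":0,"ax":0,"ay":0,"az":0,"jaw":0.6},{"tx":0,"ty":0,"tz":0,"ax":0,"ay":0,"az":0,"jaw":0.6},{"tx":0,"ty":0,"tz":0,"ax":0,"ay":0,"az":0,"jaw":0.6},{"tx":0,"ty":0,"tz":0,"ax":0,"ay":0,"az":0,"jaw":0.6},{"tx":0,"ty":0,"tz":1.2,"ax":0,"ay":0,"az":0,"jaw":0.6},{"tx":0,"ty":0,"tz":1.2,"ax":0,"ay":0,"az":0,"jaw":0.6},{"tx":0,"ty":0,"tz":1.2,"ax":0,"ay":0,"az":0,"jaw":0.6},{"tx":0,"ty":0,"tz":0,"ax":0,"ay":0,"az":0,"jaw":0.6}]'
python3 -m inch '[{"tx":0,"ty":0,"tz":0,"ax":0,"ay":0,"az":0,"jaw":0},{"tx":0,"ty":0,"tz":0,"ax":0,"ay":0,"az":0,"jaw":0},{"tx":0,"ty":0,"tz":0,"ax":0,"ay":0,"az":0,"jaw":0},{"tx":0,"ty":0,"tz":0,"ax":0,"ay":0,"az":0,"jaw":0},{"tx":0,"ty":0,"tz":0,"ax":0,"ay":0,"az":0,"jaw":0},{"tx":0,"ty":0,"tz":0,"ax":0,"ay":0,"az":0,"jaw":0},{"tx":0,"ty":0,"tz":0,"ax":0,"ay":0,"az":0,"jaw":0}]'
```

```text
t: 5.08
ee_pos: [546.2, -105.4, 93.0]
orientation: [2.165, -2.274, -0.004]
ft_force: [0.0, 0.2, 1.0]
width: 52.6
t: 5.95
ee_pos: [547.3, -106.8, 94.7]
orientation: [2.166, -2.274, 0.002]
ft_force: [-0.1, -6.3, -0.3]
width: 10.2
```

Run:
```python
import numpy as np
th=np.r_[.111,np.linspace(.2,1.72,14)]
h=20.2*np.cos(th)-1*np.sin(th); v=20.2*np.sin(th)+np.cos(th)
print(np.c_[th[1:],-np.diff(h),-np.diff(v)].round(2))
```

```text
[[ 0.2   0.37 -1.76]
 [ 0.32  0.72 -2.25]
 [ 0.43  0.97 -2.15]
 [ 0.55  1.22 -2.02]
 [ 0.67  1.45 -1.87]
 [ 0.78  1.65 -1.69]
 [ 0.9   1.84 -1.48]
 [ 1.02  2.   -1.26]
 [ 1.14  2.13 -1.02]
 [ 1.25  2.24 -0.76]
 [ 1.37  2.31 -0.49]
 [ 1.49  2.35 -0.22]
 [ 1.6   2.36  0.06]
 [ 1.72  2.34  0.33]]
```

```bash
python3 -m inch '[{"tx":0.37,"ty":0,"tz":-1.76,"ax":0,"ay":0,"az":0,"jaw":0},{"tx":0.72,"ty":0,"tz":-2.25,"ax":0,"ay":0,"az":0,"jaw":0},{"tx":0.97,"ty":0,"tz":-2.15,"ax":0,"ay":0,"az":0,"jaw":0},{"tx":1.22,"ty":0,"tz":-2.02,"ax":0,"ay":0,"az":0,"jaw":0},{"tx":0,"ty":0,"tz":0,"ax":0,"ay":0,"az":0,"jaw":0}]'
python3 -m inch '[{"tx":1.45,"ty":0,"tz":-1.87,"ax":0,"ay":0,"az":0,"jaw":0},{"tx":1.65,"ty":0,"tz":-1.69,"ax":0,"ay":0,"az":0,"jaw":0},{"tx":1.84,"ty":0,"tz":-1.48,"ax":0,"ay":0,"az":0,"jaw":0},{"tx":2,"ty":0,"tz":-1.26,"ax":0,"ay":0,"az":0,"jaw":0},{"tx":0,"ty":0,"tz":0,"ax":0,"ay":0,"az":0,"jaw":0}]'; python3 go.py 549 -107 200 -92.8
```

```text
t: 6.58
ee_pos: [545.7, -138.5, 177.5]
orientation: [-2.164, 2.276, -0.001]
ft_force: [-2.2, 3.7, 2.7]
width: 10.2
t: 7.2
ee_pos: [542.5, -206.7, 241.4]
orientation: [-2.163, 2.275, 0.001]
ft_force: [-5.8, 9.0, 16.8]
width: 10.5
t 7.2 turn [-0.1  0.1 -0.1] shift in old axes [-9.98 -0.14  4.16] in turned axes [-9.99 -0.16  4.14] w 10.466178422733277 F [-5.8  9.  16.8] q [-0.39  0.3   1.68  0.    1.17  1.23]
```

```bash
python3 -m inch '[{"tx":2.0,"ty":0,"tz":-1.3,"ax":0,"ay":0,"az":0,"jaw":0},{"tx":2.2,"ty":0,"tz":-0.95,"ax":0,"ay":0,"az":0,"jaw":0},{"tx":2.3,"ty":0,"tz":-0.65,"ax":0,"ay":0,"az":0,"jaw":0},{"tx":0,"ty":0,"tz":0,"ax":0,"ay":0,"az":0,"jaw":0}]'; python3 go.py 549 -107 200 -92.8
```

```text
t: 7.7
ee_pos: [538.9, -275.4, 267.5]
orientation: [2.163, -2.277, 0.001]
ft_force: [4.6, -3.8, -10.3]
width: 10.6
t 7.7 turn [ 0.  -0.1 -0.2] shift in old axes [-16.88  -0.14   6.73] in turned axes [-16.87  -0.18   6.75] w 10.598959550894635 F [  4.6  -3.8 -10.3] q [-0.49  0.31  1.6  -0.    1.23  1.13]
```

```bash
python3 -m inch '[{"tx":2.35,"ty":0,"tz":-0.05,"ax":0,"ay":0,"az":0,"jaw":0},{"tx":2.36,"ty":0,"tz":0.1,"ax":0,"ay":0,"az":0,"jaw":0},{"tx":2.34,"ty":0,"tz":0.4,"ax":0,"ay":0,"az":0,"jaw":0},{"tx":0,"ty":0,"tz":0,"ax":0,"ay":0,"az":0,"jaw":0}]'; python3 go.py 549 -107 200 -92.8
```

```text
t: 8.2
ee_pos: [535.6, -346.9, 264.7]
orientation: [2.163, -2.277, 0.006]
ft_force: [-1.3, -1.9, 4.9]
width: 10.1
t 8.2 turn [-0.1 -0.2 -0.1] shift in old axes [-24.05  -0.1    6.39] in turned axes [-24.02  -0.17   6.47] w 10.069219156351467 F [-1.3 -1.9  4.9] q [-0.59  0.36  1.53 -0.    1.25  1.03]
```

```bash
python3 -m inch '[{"tx":0,"ty":0,"tz":0,"ax":0,"ay":0,"az":0,"jaw":0.5},{"tx":0,"ty":0,"tz":0,"ax":0,"ay":0,"az":0,"jaw":0.5},{"tx":0,"ty":0,"tz":0,"ax":0,"ay":0,"az":0,"jaw":0.5},{"tx":0,"ty":0,"tz":-2,"ax":0,"ay":0,"az":0,"jaw":0.5},{"tx":0,"ty":0,"tz":-4,"ax":0,"ay":0,"az":0,"jaw":0.5},{"tx":-4,"ty":0.3,"tz":-1,"ax":0,"ay":0,"az":0,"jaw":1},{"tx":-6,"ty":0.5,"tz":0,"ax":0,"ay":0,"az":0,"jaw":1},{"tx":-6,"ty":0.5,"tz":0,"ax":0,"ay":0,"az":0,"jaw":1},{"tx":-6,"ty":0.5,"tz":0,"ax":0,"ay":0,"az":0,"jaw":1},{"tx":-6,"ty":0.5,"tz":0,"ax":0,"ay":0,"az":0,"jaw":1},{"tx":-6,"ty":0.5,"tz":0,"ax":0,"ay":0,"az":0,"jaw":1},{"tx":-6,"ty":0.5,"tz":0,"ax":0,"ay":0,"az":0,"jaw":1}]'; python3 go.py 496.5 279.5 120 -93.5
```

```text
t: 9.7
ee_pos: [521.8, 60.2, 334.0]
orientation: [-2.166, 2.275, -0.001]
ft_force: [0.5, -0.4, -0.5]
width: 87.9
t 9.7 turn [-0.  -0.   0.7] shift in old axes [-21.78   3.61  21.4 ] in turned axes [-21.73   3.87  21.4 ] w 87.88513493370579 F [ 0.5 -0.4 -0.5] q [ 0.09  0.13  1.68 -0.    1.33  1.71]
```

```bash
python3 -m inch '[{"tx":-5.4,"ty":0.9,"tz":3,"ax":0,"ay":0,"az":0.7,"jaw":1},{"tx":-5.4,"ty":0.95,"tz":5,"ax":0,"ay":0,"az":0,"jaw":1},{"tx":-5.4,"ty":0.95,"tz":5,"ax":0,"ay":0,"az":0,"jaw":1},{"tx":-5.4,"ty":0.95,"tz":5,"ax":0,"ay":0,"az":0,"jaw":1},{"tx":0,"ty":0,"tz":3,"ax":0,"ay":0,"az":0,"jaw":1},{"tx":0,"ty":0,"tz":0,"ax":0,"ay":0,"az":0,"jaw":1}]'; python3 go.py 496.5 279.5 13 -93.5
python3 - <<'E'
from h import *
im,d=viewer.get_image('top'); save(im,'top2.png'); np.savez('top2.npz',im=im,d=d); P=cloud('top',d)
X,Y,Z=P[...,0],P[...,1],P[...,2]
def fit(n,m):
    q=P[m]; r=cv2.minAreaRect(q[:,:2].astype(np.float32)); print(n,m.sum(),np.round(r[0],1),np.round(r[1],1),round(r[2],1),'z',np.percentile(q[:,2],[10,50,90]).round(1))
b=(d>0)&(X>420)&(X<670)&(Y<-130)&(Y>-330)
fit('floor',b&(Z>45)&(Z<70)); fit('rim',b&(Z>108)&(Z<125)&(Y>-300))
# upper cut of inner faces by y,x extents of floor
m=b&(Z>48)&(Z<68); q=P[m]; ex=np.array([-.049,-.999]); ey=np.array([.999,-.049])
print('floor inc x',np.percentile(q[:,:2]@ex,[1,50,99]).round(1),'inc y',np.percentile(q[:,:2]@ey,[1,50,99]).round(1),'centre guess',np.array([543,-226])@ex,np.array([543,-226])@ey)
E
```

```text
t: 10.45
ee_pos: [498.3, 250.0, 145.3]
orientation: [2.151, -2.283, -0.002]
ft_force: [-1.0, 0.0, -0.3]
width: 87.9
t 10.45 turn [ 0.3 -0.2  0.1] shift in old axes [-2.97  0.3  13.23] in turned axes [-2.93  0.36 13.23] w 87.86360597374853 F [-1.   0.  -0.3] q [ 0.44  0.38  1.81 -0.    0.96  2.07]
floor 4224 [ 541.6 -220.6] [170.2 205.3] 87.2 z [54.  57.5 61.6]
rim 649 [ 544.8 -224. ] [160.2 206.5] 87.4 z [111.7 115.2 118.3]
floor inc x [134.8 204.6 273.7] inc y [451.7 555.3 652.4] centre guess 199.167 553.531
```

View pics/top2.png

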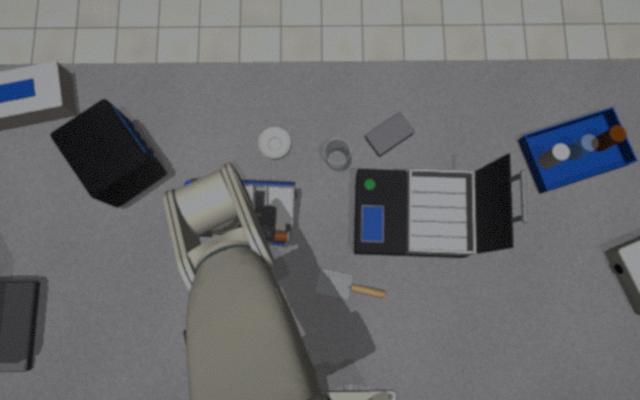

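The lid is open, leaning back (bar at 518, 197), and the chamber floor with its four rib lines is visible (410-470, 175-248). Now the first vial.

```bash
python3 -m inch '[{"tx":-2.9,"ty":0.35,"tz":0,"ax":0,"ay":0,"az":0,"jaw":1},{"tx":0,"ty":0,"tz":3.5,"ax":0,"ay":0,"az":0,"jaw":1},{"tx":0,"ty":0,"tz":3.5,"ax":0,"ay":0,"az":0,"jaw":1},{"tx":0,"ty":0,"tz":2,"ax":0,"ay":0,"az":0,"jaw":1},{"tx":0,"ty":0,"tz":0,"ax":0,"ay":0,"az":0,"jaw":1}]'; python3 go.py 496.5 279.5 13 -93.5
python3 - <<'E'
from h import *
im,d=viewer.get_image('side'); u,v=map(int,proj('side',[497,279,67])); save(cv2.resize(im[v-60:v+40,u-60:u+60],None,fx=6,fy=6,interpolation=cv2.INTER_CUBIC),'v1.png')
z=np.load('top2.npz'); I=z['im'].mean(-1); P=cloud('top',z['d']); ex=np.array([-.049,-.999]); ey=np.array([.999,-.049])
a=P[...,:2]@ex; b=P[...,:2]@ey; m=(z['d']>0)&(a>150)&(a<260)&(P[...,2]>45)&(P[...,2]<75)
# use pixel rays intersected with z=58 for accuracy
v,u=np.mgrid[0:400,0:640]; c,M,t=cal('top'); r=np.stack([(u-c['cx'])/c['fx'],(v-c['cy'])/c['fy'],np.ones_like(u,float)],-1)@M; o=-M.T@t
for zz in(58,):
    Q=o+r*((zz-o[2])/r[...,2])[...,None]; bb=Q[...,:2]@ey; aa=Q[...,:2]@ex; m=(aa>150)&(aa<260)&(bb>440)&(bb<670)
    for k in range(446,664,3):
        s=m&(bb>=k)&(bb<k+3); print(k+1.5,int(I[s].mean()),end='; ')
E
```

```text
t: 11.12
ee_pos: [499.1, 278.8, 58.0]
orientation: [2.151, -2.29, -0.0]
ft_force: [-0.5, 0.4, 0.5]
width: 87.5
t 11.12 turn [ 0.  -0.  -0.1] shift in old axes [-0.05  0.26  4.5 ] in turned axes [-0.05  0.26  4.5 ] w 87.52824613396349 F [-0.5  0.4  0.5] q [ 0.49  0.52  1.83 -0.    0.79  2.12]
447.5 49; 450.5 50; 453.5 69; 456.5 102; 459.5 133; 462.5 142; 465.5 146; 468.5 151; 471.5 152; 474.5 152; 477.5 153; 480.5 153; 483.5 153; 486.5 153; 489.5 152; 492.5 147; 495.5 135; 498.5 133; 501.5 144; 504.5 152; 507.5 152; 510.5 153; 513.5 153; 516.5 153; 519.5 153; 522.5 153; 525.5 153; 528.5 151; 531.5 142; 534.5 129; 537.5 134; 540.5 148; 543.5 152; 546.5 153; 549.5 153; 552.5 153; 555.5 153; 558.5 153; 561.5 153; 564.5 153; 567.5 149; 570.5 137; 573.5 128; 576.5 137; 579.5 149; 582.5 153; 585.5 153; 588.5 153; 591.5 153; 594.5 153; 597.5 153; 600.5 153; 603.5 152; 606.5 145; 609.5 129; 612.5 130; 615.5 143; 618.5 152; 621.5 152; 624.5 153; 627.5 153; 630.5 153; 633.5 153; 636.5 152; 639.5 153; 642.5 153; 645.5 153; 648.5 148; 651.5 125; 654.5 86; 657.5 64; 660.5 61; 663.5 74;
```

View pics/v1.png

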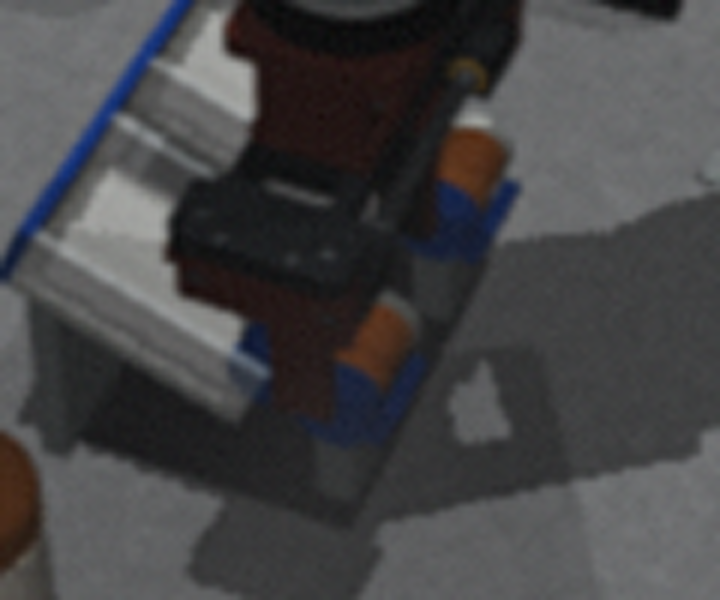

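Run:
```python
from h import *
b=np.array(proj('side',[497,279,67])).astype(int)-[60,60]
f=lambda p:((proj('side',p)-b)*6).round()
print('capend',f([496.5,307,67]),'captop',f([496.5,300,82]),'amb top',f([496.5,276,82]),'tip',f([499,329,93]))
```

```text
capend [340. 420.] captop [347. 380.] amb top [368. 334.] tip [313. 417.]
```

```bash
python3 -m inch '[{"tx":0,"ty":0.35,"tz":1.5,"ax":0,"ay":0,"az":0,"jaw":1},{"tx":0,"ty":0,"tz":1.5,"ax":0,"ay":0,"az":0,"jaw":1},{"tx":0,"ty":0,"tz":1.5,"ax":0,"ay":0,"az":0,"jaw":1},{"tx":0,"ty":0,"tz":0,"ax":0,"ay":0,"az":0,"jaw":0.4},{"tx":0,"ty":0,"tz":0,"ax":0,"ay":0,"az":0,"jaw":0.4},{"tx":0,"ty":0,"tz":0,"ax":0,"ay":0,"az":0,"jaw":0.4},{"tx":0,"ty":0,"tz":0,"ax":0,"ay":0,"az":0,"jaw":0.4},{"tx":0,"ty":0,"tz":0,"ax":0,"ay":0,"az":0,"jaw":0.4}]'; python3 go.py 496.5 279.5 13 -93.5
```

```text
t: 12.18
ee_pos: [495.6, 279.7, 12.9]
orientation: [-2.151, 2.288, -0.0]
ft_force: [0.8, 0.5, 1.9]
width: 54.8
t 12.18 turn [-0.  0. -0.] shift in old axes [ 0.02 -0.09 -0.01] in turned axes [ 0.02 -0.09 -0.01] w 54.81621500884425 F [0.8 0.5 1.9] q [ 0.49  0.59  1.85 -0.    0.7   2.13]
```

```bash
python3 -m inch '[{"tx":0,"ty":0,"tz":-1,"ax":0,"ay":0,"az":0,"jaw":0.4},{"tx":0,"ty":0,"tz":-2,"ax":0,"ay":0,"az":0,"jaw":0.4},{"tx":0,"ty":0,"tz":-4,"ax":0,"ay":0,"az":0,"jaw":0.4},{"tx":0,"ty":0,"tz":-5,"ax":0,"ay":0,"az":0,"jaw":0.4},{"tx":3,"ty":-0.5,"tz":-2,"ax":0,"ay":0,"az":0,"jaw":0.4},{"tx":5,"ty":-1,"tz":0,"ax":0,"ay":0,"az":-0.7,"jaw":0.4},{"tx":6,"ty":-1,"tz":0,"ax":0,"ay":0,"az":0,"jaw":0.4},{"tx":6,"ty":-1,"tz":0,"ax":0,"ay":0,"az":0,"jaw":0.4},{"tx":6,"ty":-1,"tz":0,"ax":0,"ay":0,"az":0,"jaw":0.4},{"tx":6,"ty":-1,"tz":0,"ax":0,"ay":0,"az":0,"jaw":0.4},{"tx":6,"ty":-1,"tz":0,"ax":0,"ay":0,"az":0,"jaw":0.4},{"tx":0,"ty":0,"tz":0,"ax":0,"ay":0,"az":0,"jaw":0.4}]'; python3 go.py 582.5 -209.8 140 -92.8
```

```text
t: 13.68
ee_pos: [540.7, -107.1, 153.2]
orientation: [-2.16, 2.281, -0.002]
ft_force: [0.6, 0.3, -0.8]
width: 54.7
t 13.68 turn [-0.1 -0.  -0.3] shift in old axes [10.03 -4.73  1.33] in turned axes [10.06 -4.67  1.32] w 54.74706368811285 F [ 0.6  0.3 -0.8] q [-0.22  0.36  1.82 -0.    0.96  1.41]
```

```bash
python3 -m inch '[{"tx":4,"ty":-1.9,"tz":0,"ax":0,"ay":0,"az":-0.3,"jaw":0.4},{"tx":4,"ty":-1.9,"tz":0,"ax":0,"ay":0,"az":0,"jaw":0.4},{"tx":2.05,"ty":-0.9,"tz":1.3,"ax":0,"ay":0,"az":0,"jaw":0.4},{"tx":0,"ty":0,"tz":3,"ax":0,"ay":0,"az":0,"jaw":0.4},{"tx":0,"ty":0,"tz":3,"ax":0,"ay":0,"az":0,"jaw":0.4},{"tx":0,"ty":0,"tz":0,"ax":0,"ay":0,"az":0,"jaw":0.4}]'; python3 go.py 582.5 -209.8 18 -92.8; python3 go.py 582.5 -209.8 18 -92.8
```

```text
t: 14.42
ee_pos: [580.1, -203.8, 76.7]
orientation: [2.171, -2.267, -0.009]
ft_force: [0.5, 0.3, -1.0]
width: 54.6
t 14.43 turn [0.4 0.1 0.3] shift in old axes [ 0.6  -0.3   5.86] in turned axes [ 0.59 -0.27  5.87] w 54.609714084065224 F [ 0.5  0.3 -1. ] q [-0.36  0.55  1.72  0.    0.89  1.26]
t 14.43 turn [0.4 0.1 0.3] shift in old axes [ 0.6  -0.3   5.86] in turned axes [ 0.59 -0.27  5.87] w 54.609714084065224 F [ 0.5  0.3 -1. ] q [-0.36  0.55  1.72  0.    0.89  1.26]
```

```bash
python3 -m inch '[{"tx":0,"ty":0,"tz":0,"ax":0,"ay":0,"az":0,"jaw":0.4}]'; python3 go.py 582.5 -209.8 18 -92.8
```

```text
t: 14.55
ee_pos: [583.0, -205.2, 80.1]
orientation: [-2.173, 2.269, -0.0]
ft_force: [0.6, -0.1, -0.1]
width: 54.9
t 14.55 turn [-0.   0.   0.3] shift in old axes [0.46 0.03 6.21] in turned axes [0.46 0.03 6.21] w 54.856393500844696 F [ 0.6 -0.1 -0.1] q [-0.36  0.54  1.71  0.    0.89  1.26]
```

```bash
python3 -m inch '[{"tx":0.45,"ty":0,"tz":2,"ax":0,"ay":0,"az":0.3,"jaw":0.4},{"tx":0,"ty":0,"tz":2,"ax":0,"ay":0,"az":0,"jaw":0.4},{"tx":0,"ty":0,"tz":1.2,"ax":0,"ay":0,"az":0,"jaw":0.4},{"tx":0,"ty":0,"tz":0.6,"ax":0,"ay":0,"az":0,"jaw":0.4},{"tx":0,"ty":0,"tz":0,"ax":0,"ay":0,"az":0,"jaw":0.4},{"tx":0,"ty":0,"tz":0,"ax":0,"ay":0,"az":0,"jaw":0.4}]'; python3 go.py 582.5 -209.8 17 -92.8
```

```text
t: 15.3
ee_pos: [583.0, -210.5, 21.9]
orientation: [-2.166, 2.275, -0.001]
ft_force: [0.7, 0.2, -1.2]
width: 54.6
t 15.3 turn [-0. -0. -0.] shift in old axes [-0.07  0.05  0.49] in turned axes [-0.07  0.05  0.49] w 54.55855949421061 F [ 0.7  0.2 -1.2] q [-0.37  0.63  1.73  0.    0.78  1.25]
```

```bash
python3 -m inch '[{"tx":0,"ty":0,"tz":0.25,"ax":0,"ay":0,"az":0,"jaw":0.4},{"tx":0,"ty":0,"tz":0.2,"ax":0,"ay":0,"az":0,"jaw":0.4},{"tx":0,"ty":0,"tz":0,"ax":0,"ay":0,"az":0,"jaw":0.4}]'; python3 -m inch '[{"tx":0,"ty":0,"tz":0,"ax":0,"ay":0,"az":0,"jaw":0.71},{"tx":0,"ty":0,"tz":0,"ax":0,"ay":0,"az":0,"jaw":0.71},{"tx":0,"ty":0,"tz":0,"ax":0,"ay":0,"az":0,"jaw":0.71}]'
```

```text
t: 15.68
ee_pos: [582.9, -210.5, 18.3]
orientation: [-2.166, 2.275, -0.001]
ft_force: [-2.9, 0.3, 8.2]
width: 54.6
t: 16.05
ee_pos: [583.5, -211.5, 18.3]
orientation: [-2.166, 2.275, -0.004]
ft_force: [-1.5, -3.4, 7.0]
width: 62.6
```

```bash
python3 -m inch '[{"tx":0,"ty":0,"tz":-0.5,"ax":0,"ay":0,"az":0,"jaw":0.71},{"tx":0,"ty":0,"tz":-1,"ax":0,"ay":0,"az":0,"jaw":0.71},{"tx":0,"ty":0,"tz":-3,"ax":0,"ay":0,"az":0,"jaw":0.71},{"tx":0,"ty":0,"tz":-5,"ax":0,"ay":0,"az":0,"jaw":0.71},{"tx":-3,"ty":0.5,"tz":-4,"ax":0,"ay":0,"az":0,"jaw":1},{"tx":-6,"ty":1,"tz":0,"ax":0,"ay":0,"az":0,"jaw":1},{"tx":-6,"ty":1,"tz":0,"ax":0,"ay":0,"az":0,"jaw":1},{"tx":-6,"ty":1,"tz":0,"ax":0,"ay":0,"az":0,"jaw":1},{"tx":-6,"ty":1,"tz":0,"ax":0,"ay":0,"az":0,"jaw":1},{"tx":0,"ty":0,"tz":0,"ax":0,"ay":0,"az":0,"jaw":1}]'
python3 - <<'E'
from h import *
im,d=viewer.get_image('top'); np.savez('top3.npz',im=im,d=d); a=cv2.resize(im[150:270,345:535],None,fx=3,fy=3,interpolation=cv2.INTER_CUBIC)
b=cv2.resize(im[180:300,210:300],None,fx=2,fy=2); im2,d2=viewer.get_image('side'); u,v=map(int,proj('side',[497,230,67])); b=cv2.resize(im2[v-50:v+50,u-50:u+50],(360,360),interpolation=cv2.INTER_CUBIC); save(np.hstack([a[:360],b])[:, :800*2],'chk.png')
np.savez('side3.npz',im=im2,d=d2)
E
python3 go.py 496 279.5 18 -93.5
```

```text
t: 17.3
ee_pos: [550.3, 65.1, 152.6]
orientation: [-2.172, 2.269, 0.0]
ft_force: [0.5, 0.3, -0.1]
width: 87.9
t 17.4 turn [-0.  -0.   0.8] shift in old axes [-21.48   6.52  13.44] in turned axes [-21.39   6.81  13.45] w 88.07800419888201 F [-0.3 -0.3  0.6] q [ 0.09  0.36  1.81 -0.    0.97  1.71]
```

View pics/chk.png

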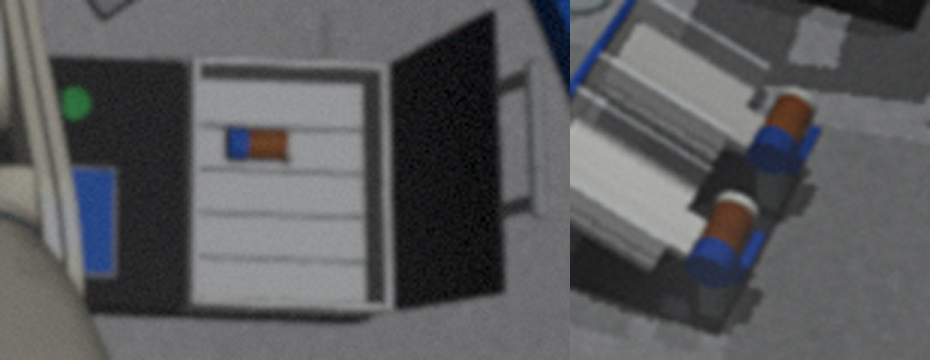

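Vial 0 lies in its groove (crop 258, 143). The next left-lane vial has rolled to the stop (720, 240), and the right-lane one is at its stop (785, 130).

```bash
python3 -m inch '[{"tx":-5.3,"ty":1.7,"tz":0,"ax":0,"ay":0,"az":0.8,"jaw":1},{"tx":-5.3,"ty":1.7,"tz":1,"ax":0,"ay":0,"az":0,"jaw":1},{"tx":-5.3,"ty":1.7,"tz":2,"ax":0,"ay":0,"az":0,"jaw":1},{"tx":-5.3,"ty":1.7,"tz":2,"ax":0,"ay":0,"az":0,"jaw":1},{"tx":0,"ty":0,"tz":2,"ax":0,"ay":0,"az":0,"jaw":1},{"tx":0,"ty":0,"tz":0,"ax":0,"ay":0,"az":0,"jaw":1},{"tx":0,"ty":0,"tz":0,"ax":0,"ay":0,"az":0,"jaw":1}]'; python3 go.py 496 279.5 18 -93.5
```

```text
t: 18.27
ee_pos: [496.8, 276.0, 82.7]
orientation: [-2.147, 2.293, -0.0]
ft_force: [0.3, 0.1, 0.6]
width: 87.8
t 18.27 turn [-0.   0.  -0.2] shift in old axes [-0.34  0.1   6.47] in turned axes [-0.35  0.1   6.47] w 87.80981939714036 F [0.3 0.1 0.6] q [ 0.49  0.48  1.82 -0.    0.84  2.12]
```

```bash
python3 -m inch '[{"tx":-0.35,"ty":0.1,"tz":2,"ax":0,"ay":0,"az":0,"jaw":1},{"tx":0,"ty":0,"tz":2.2,"ax":0,"ay":0,"az":0,"jaw":1},{"tx":0,"ty":0,"tz":2.2,"ax":0,"ay":0,"az":0,"jaw":1},{"tx":0,"ty":0,"tz":0,"ax":0,"ay":0,"az":0,"jaw":1},{"tx":0,"ty":0,"tz":0,"ax":0,"ay":0,"az":0,"jaw":0.4},{"tx":0,"ty":0,"tz":0,"ax":0,"ay":0,"az":0,"jaw":0.4},{"tx":0,"ty":0,"tz":0,"ax":0,"ay":0,"az":0,"jaw":0.4},{"tx":0,"ty":0,"tz":0,"ax":0,"ay":0,"az":0,"jaw":0.4},{"tx":0,"ty":0,"tz":0,"ax":0,"ay":0,"az":0,"jaw":0.4}]'
python3 -m inch '[{"tx":0,"ty":0,"tz":-1,"ax":0,"ay":0,"az":0,"jaw":0.4},{"tx":0,"ty":0,"tz":-2,"ax":0,"ay":0,"az":0,"jaw":0.4},{"tx":0,"ty":0,"tz":-4,"ax":0,"ay":0,"az":0,"jaw":0.4},{"tx":0,"ty":0,"tz":-5,"ax":0,"ay":0,"az":0,"jaw":0.4},{"tx":0,"ty":0,"tz":0,"ax":0,"ay":0,"az":0,"jaw":0.4}]'; python3 go.py 544.5 -208 140 -92.8
```

```text
t: 19.4
ee_pos: [495.2, 280.9, 18.5]
orientation: [-2.15, 2.29, -0.0]
ft_force: [-0.4, -1.1, 6.1]
width: 55.7
t: 20.02
ee_pos: [497.4, 282.2, 142.3]
orientation: [-2.145, 2.285, -0.003]
ft_force: [0.1, 0.9, -0.4]
width: 55.1
t 20.02 turn [-0.4  0.2 -0.8] shift in old axes [48.63 -7.79  0.08] in turned axes [48.73 -7.1   0.23] w 55.1272797260763 F [ 0.1  0.9 -0.4] q [0.5  0.4  1.79 0.   0.95 2.13]
```

```bash
python3 -m inch '[{"tx":4,"ty":-0.7,"tz":0,"ax":0,"ay":0,"az":-0.6,"jaw":0.4},{"tx":6,"ty":-0.9,"tz":0,"ax":0,"ay":0,"az":0,"jaw":0.4},{"tx":6,"ty":-0.9,"tz":0,"ax":0,"ay":0,"az":0,"jaw":0.4},{"tx":6,"ty":-0.9,"tz":0,"ax":0,"ay":0,"az":0,"jaw":0.4},{"tx":6,"ty":-0.9,"tz":0,"ax":0,"ay":0,"az":0,"jaw":0.4},{"tx":6,"ty":-0.9,"tz":0,"ax":0,"ay":0,"az":0,"jaw":0.4},{"tx":6,"ty":-0.9,"tz":0,"ax":0,"ay":0,"az":0,"jaw":0.4},{"tx":6,"ty":-0.9,"tz":0,"ax":0,"ay":0,"az":0,"jaw":0.4},{"tx":2.5,"ty":-0.3,"tz":0,"ax":0,"ay":0,"az":0,"jaw":0.4},{"tx":0,"ty":0,"tz":0,"ax":0,"ay":0,"az":0,"jaw":0.4},{"tx":0,"ty":0,"tz":0,"ax":0,"ay":0,"az":0,"jaw":0.4}]'; python3 go.py 544.5 -208 22 -92.8
```

```text
t: 21.4
ee_pos: [541.0, -206.5, 137.2]
orientation: [2.162, -2.279, -0.003]
ft_force: [0.2, -0.1, -0.6]
width: 55.1
t 21.4 turn [ 0.1  0.1 -0.2] shift in old axes [ 0.14 -0.38 11.52] in turned axes [ 0.14 -0.36 11.52] w 55.08702532912903 F [ 0.2 -0.1 -0.6] q [-0.39  0.42  1.77  0.    0.96  1.24]
```

```bash
python3 -m inch '[{"tx":0.15,"ty":-0.35,"tz":3,"ax":0,"ay":0,"az":-0.2,"jaw":0.4},{"tx":0,"ty":0,"tz":3,"ax":0,"ay":0,"az":0,"jaw":0.4},{"tx":0,"ty":0,"tz":3,"ax":0,"ay":0,"az":0,"jaw":0.4},{"tx":0,"ty":0,"tz":1.2,"ax":0,"ay":0,"az":0,"jaw":0.4},{"tx":0,"ty":0,"tz":0.7,"ax":0,"ay":0,"az":0,"jaw":0.4},{"tx":0,"ty":0,"tz":0,"ax":0,"ay":0,"az":0,"jaw":0.4},{"tx":0,"ty":0,"tz":0,"ax":0,"ay":0,"az":0,"jaw":0.4}]'; python3 go.py 544.5 -208 22 -92.8
```

```text
t: 22.28
ee_pos: [545.9, -209.4, 30.0]
orientation: [-2.166, 2.275, -0.002]
ft_force: [0.0, 0.1, 0.5]
width: 55.4
t 22.27 turn [-0.1 -0.  -0. ] shift in old axes [-0.13  0.15  0.8 ] in turned axes [-0.13  0.15  0.8 ] w 55.44309101474849 F [0.  0.1 0.5] q [-0.39  0.58  1.81  0.    0.75  1.23]
```

```bash
python3 -m inch '[{"tx":-0.1,"ty":0.1,"tz":0.3,"ax":0,"ay":0,"az":0,"jaw":0.4},{"tx":0,"ty":0,"tz":0.3,"ax":0,"ay":0,"az":0,"jaw":0.4},{"tx":0,"ty":0,"tz":0.1,"ax":0,"ay":0,"az":0,"jaw":0.4},{"tx":0,"ty":0,"tz":0,"ax":0,"ay":0,"az":0,"jaw":0.4}]'; python3 -m inch '[{"tx":0,"ty":0,"tz":0,"ax":0,"ay":0,"az":0,"jaw":0.71},{"tx":0,"ty":0,"tz":0,"ax":0,"ay":0,"az":0,"jaw":0.71},{"tx":0,"ty":0,"tz":0,"ax":0,"ay":0,"az":0,"jaw":0.71}]'
python3 -m inch '[{"tx":0,"ty":0,"tz":-0.5,"ax":0,"ay":0,"az":0,"jaw":0.71},{"tx":0,"ty":0,"tz":-1,"ax":0,"ay":0,"az":0,"jaw":0.71},{"tx":0,"ty":0,"tz":-3,"ax":0,"ay":0,"az":0,"jaw":0.71},{"tx":0,"ty":0,"tz":-5,"ax":0,"ay":0,"az":0,"jaw":0.71},{"tx":-3,"ty":0.6,"tz":-4,"ax":0,"ay":0,"az":0,"jaw":1},{"tx":-6,"ty":1,"tz":0,"ax":0,"ay":0,"az":0,"jaw":1},{"tx":-6,"ty":1,"tz":0,"ax":0,"ay":0,"az":0,"jaw":1},{"tx":-6,"ty":1,"tz":0,"ax":0,"ay":0,"az":0,"jaw":1},{"tx":-6,"ty":1,"tz":0,"ax":0,"ay":0,"az":0,"jaw":1},{"tx":0,"ty":0,"tz":0,"ax":0,"ay":0,"az":0,"jaw":1},{"tx":0,"ty":0,"tz":0,"ax":0,"ay":0,"az":0,"jaw":1}]'
python3 - <<'E'
from h import *
im,d=viewer.get_image('top'); np.savez('top4.npz',im=im,d=d); a=cv2.resize(im[150:270,345:535],None,fx=3,fy=3,interpolation=cv2.INTER_CUBIC)
im2,d2=viewer.get_image('side'); u,v=map(int,proj('side',[497,230,67])); b=cv2.resize(im2[v-50:v+50,u-50:u+50],(360,360),interpolation=cv2.INTER_CUBIC); save(np.hstack([a[:360,:430],b]),'chk2.png')
np.savez('side4.npz',im=im2,d=d2)
E
python3 go.py 491 178.5 18 -93.5
```

```text
t: 22.78
ee_pos: [544.2, -208.1, 22.2]
orientation: [2.166, -2.276, -0.0]
ft_force: [-1.3, 0.1, 2.8]
width: 55.3
t: 23.15
ee_pos: [544.3, -208.1, 21.9]
orientation: [2.166, -2.275, -0.0]
ft_force: [-0.2, -0.1, 0.3]
width: 62.6
t: 24.52
ee_pos: [511.8, 63.7, 157.6]
orientation: [-2.167, 2.274, -0.001]
ft_force: [0.1, -0.5, -0.5]
width: 88.0
t 24.62 turn [-0.  -0.   0.6] shift in old axes [-11.46   2.68  13.93] in turned axes [-11.43   2.79  13.93] w 88.08377906449249 F [-0.4 -0.8  0.1] q [ 0.1   0.3   1.89 -0.    0.95  1.72]
```

View pics/chk2.png

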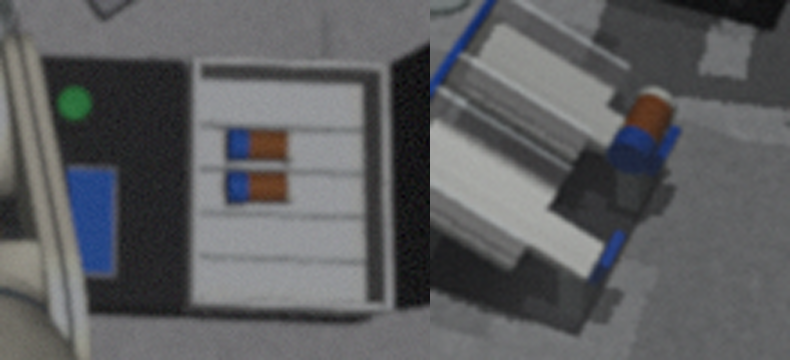

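Two vials lie in adjacent grooves (258, 145 and 258, 187). The left lane is empty, and the one in the right lane waits at its stop (645, 130). That one is next.

```bash
python3 -m inch '[{"tx":-4,"ty":0.9,"tz":0,"ax":0,"ay":0,"az":0.6,"jaw":1},{"tx":-4,"ty":0.9,"tz":2,"ax":0,"ay":0,"az":0,"jaw":1},{"tx":-3.4,"ty":0.95,"tz":3,"ax":0,"ay":0,"az":0,"jaw":1},{"tx":0,"ty":0,"tz":3,"ax":0,"ay":0,"az":0,"jaw":1},{"tx":0,"ty":0,"tz":0,"ax":0,"ay":0,"az":0,"jaw":1},{"tx":0,"ty":0,"tz":0,"ax":0,"ay":0,"az":0,"jaw":1}]'; python3 go.py 491 178.5 18 -93.5
```

```text
t: 25.38
ee_pos: [491.5, 178.3, 77.8]
orientation: [-2.151, 2.288, -0.001]
ft_force: [0.1, 0.3, 1.5]
width: 87.9
t 25.38 turn [-0.  0. -0.] shift in old axes [-0.02  0.06  5.98] in turned axes [-0.02  0.05  5.98] w 87.85189929598383 F [0.1 0.3 1.5] q [ 0.33  0.43  1.93 -0.    0.78  1.96]
```

```bash
python3 -m inch '[{"tx":0,"ty":0,"tz":2,"ax":0,"ay":0,"az":0,"jaw":1},{"tx":0,"ty":0,"tz":2,"ax":0,"ay":0,"az":0,"jaw":1},{"tx":0,"ty":0,"tz":2,"ax":0,"ay":0,"az":0,"jaw":1},{"tx":0,"ty":0,"tz":0,"ax":0,"ay":0,"az":0,"jaw":1},{"tx":0,"ty":0,"tz":0,"ax":0,"ay":0,"az":0,"jaw":0.4},{"tx":0,"ty":0,"tz":0,"ax":0,"ay":0,"az":0,"jaw":0.4},{"tx":0,"ty":0,"tz":0,"ax":0,"ay":0,"az":0,"jaw":0.4},{"tx":0,"ty":0,"tz":0,"ax":0,"ay":0,"az":0,"jaw":0.4},{"tx":0,"ty":0,"tz":0,"ax":0,"ay":0,"az":0,"jaw":0.4}]'
python3 -m inch '[{"tx":0,"ty":0,"tz":-1,"ax":0,"ay":0,"az":0,"jaw":0.4},{"tx":0,"ty":0,"tz":-2,"ax":0,"ay":0,"az":0,"jaw":0.4},{"tx":0,"ty":0,"tz":-4,"ax":0,"ay":0,"az":0,"jaw":0.4},{"tx":0,"ty":0,"tz":-5,"ax":0,"ay":0,"az":0,"jaw":0.4},{"tx":0,"ty":0,"tz":0,"ax":0,"ay":0,"az":0,"jaw":0.4},{"tx":0,"ty":0,"tz":0,"ax":0,"ay":0,"az":0,"jaw":0.4}]'; python3 go.py 506.7 -206.1 140 -92.8
```

```text
t: 26.5
ee_pos: [490.8, 179.3, 17.4]
orientation: [-2.154, 2.286, -0.0]
ft_force: [-0.5, -1.0, 3.6]
width: 55.1
t: 27.25
ee_pos: [490.0, 179.1, 136.8]
orientation: [2.154, -2.287, -0.0]
ft_force: [-0.3, 0.4, -1.8]
width: 54.5
t 27.25 turn [ 0.  -0.  -0.6] shift in old axes [38.35 -3.97 -0.31] in turned axes [38.39 -3.55 -0.32] w 54.475533336337115 F [-0.3  0.4 -1.8] q [0.33 0.34 1.89 0.   0.91 1.96]
```

```bash
python3 -m inch '[{"tx":3,"ty":-0.3,"tz":-0.3,"ax":0,"ay":0,"az":-0.6,"jaw":0.4},{"tx":5.5,"ty":-0.5,"tz":0,"ax":0,"ay":0,"az":0,"jaw":0.4},{"tx":6,"ty":-0.55,"tz":0,"ax":0,"ay":0,"az":0,"jaw":0.4},{"tx":6,"ty":-0.55,"tz":0,"ax":0,"ay":0,"az":0,"jaw":0.4},{"tx":6,"ty":-0.55,"tz":0,"ax":0,"ay":0,"az":0,"jaw":0.4},{"tx":6,"ty":-0.55,"tz":0,"ax":0,"ay":0,"az":0,"jaw":0.4},{"tx":4,"ty":-0.4,"tz":0,"ax":0,"ay":0,"az":0,"jaw":0.4},{"tx":1.9,"ty":-0.1,"tz":0,"ax":0,"ay":0,"az":0,"jaw":0.4},{"tx":0,"ty":0,"tz":0,"ax":0,"ay":0,"az":0,"jaw":0.4},{"tx":0,"ty":0,"tz":0,"ax":0,"ay":0,"az":0,"jaw":0.4}]'; python3 go.py 506.7 -206.1 22 -92.8
```

```text
t: 28.5
ee_pos: [505.8, -204.6, 139.4]
orientation: [2.167, -2.274, -0.003]
ft_force: [-0.4, 0.8, -0.6]
width: 54.8
t 28.5 turn [0.1 0.1 0. ] shift in old axes [ 0.16 -0.12 11.74] in turned axes [ 0.15 -0.1  11.74] w 54.83620994788309 F [-0.4  0.8 -0.6] q [-0.41  0.37  1.84  0.    0.94  1.21]
```

```bash
python3 -m inch '[{"tx":0.1,"ty":-0.05,"tz":3,"ax":0,"ay":0,"az":0,"jaw":0.4},{"tx":0,"ty":0,"tz":3,"ax":0,"ay":0,"az":0,"jaw":0.4},{"tx":0,"ty":0,"tz":3,"ax":0,"ay":0,"az":0,"jaw":0.4},{"tx":0,"ty":0,"tz":1.2,"ax":0,"ay":0,"az":0,"jaw":0.4},{"tx":0,"ty":0,"tz":0.8,"ax":0,"ay":0,"az":0,"jaw":0.4},{"tx":0,"ty":0,"tz":0,"ax":0,"ay":0,"az":0,"jaw":0.4},{"tx":0,"ty":0,"tz":0,"ax":0,"ay":0,"az":0,"jaw":0.4}]'; python3 go.py 506.7 -206.1 22 -92.8
```

```text
t: 29.38
ee_pos: [507.4, -207.3, 30.9]
orientation: [-2.166, 2.275, -0.002]
ft_force: [0.5, 0.9, -0.4]
width: 54.8
t 29.38 turn [-0.1 -0.  -0. ] shift in old axes [-0.12  0.08  0.89] in turned axes [-0.12  0.08  0.89] w 54.77664760341719 F [ 0.5  0.9 -0.4] q [-0.41  0.54  1.89  0.    0.71  1.21]
```

```bash
python3 -m inch '[{"tx":-0.1,"ty":0.05,"tz":0.4,"ax":0,"ay":0,"az":0,"jaw":0.4},{"tx":0,"ty":0,"tz":0.3,"ax":0,"ay":0,"az":0,"jaw":0.4},{"tx":0,"ty":0,"tz":0.15,"ax":0,"ay":0,"az":0,"jaw":0.4},{"tx":0,"ty":0,"tz":0,"ax":0,"ay":0,"az":0,"jaw":0.4}]'; python3 -m inch '[{"tx":0,"ty":0,"tz":0,"ax":0,"ay":0,"az":0,"jaw":0.71},{"tx":0,"ty":0,"tz":0,"ax":0,"ay":0,"az":0,"jaw":0.71},{"tx":0,"ty":0,"tz":0,"ax":0,"ay":0,"az":0,"jaw":0.71}]'
python3 -m inch '[{"tx":0,"ty":0,"tz":-0.5,"ax":0,"ay":0,"az":0,"jaw":0.71},{"tx":0,"ty":0,"tz":-1,"ax":0,"ay":0,"az":0,"jaw":0.71},{"tx":0,"ty":0,"tz":-3,"ax":0,"ay":0,"az":0,"jaw":0.71},{"tx":0,"ty":0,"tz":-5,"ax":0,"ay":0,"az":0,"jaw":0.71},{"tx":-3,"ty":0,"tz":-5,"ax":0,"ay":0,"az":0,"jaw":0.6},{"tx":-6,"ty":0,"tz":-4,"ax":0,"ay":0,"az":0,"jaw":0.6},{"tx":-6,"ty":0,"tz":-4,"ax":0,"ay":0,"az":0,"jaw":0.6},{"tx":-6,"ty":0,"tz":0,"ax":0,"ay":0,"az":0,"jaw":0.6},{"tx":-6,"ty":0,"tz":0,"ax":0,"ay":0,"az":0,"jaw":0.6},{"tx":0,"ty":0,"tz":0,"ax":0,"ay":0,"az":0,"jaw":0.6},{"tx":0,"ty":0,"tz":0,"ax":0,"ay":0,"az":0,"jaw":0.6}]'
python3 - <<'E'
from h import *
im,d=viewer.get_image('top'); np.savez('top5.npz',im=im,d=d); a=cv2.resize(im[150:270,345:535],None,fx=3,fy=3,interpolation=cv2.INTER_CUBIC)
im2,d2=viewer.get_image('side'); u,v=map(int,proj('side',[497,230,67])); b=cv2.resize(im2[v-50:v+50,u-50:u+50],(225,225),interpolation=cv2.INTER_CUBIC); save(np.hstack([a[:360],np.pad(b,((0,135),(0,0),(0,0)))]),'chk3.png')
P=cloud('top',d); hsv=cv2.cvtColor(im,cv2.COLOR_RGB2HSV).astype(int); v,u=np.mgrid[0:400,0:640]
m=((hsv[...,0]<15)|(hsv[...,0]>172))&(hsv[...,1]>100)&(u>400)&(u<475)&(v>165)&(v<255)&(d>0)
n,l,st,ce=cv2.connectedComponentsWithStats(m.astype(np.uint8)); O=np.array([543.7,-225.9]); ex=np.array([-.049,-.999]); ey=np.array([.999,-.049])
for i in range(1,n):
    if st[i,4]>30: q=P[l==i]; w=q[:,:2].mean(0)-O; print('amber inc x,y',(w@ex).round(1),(w@ey).round(1),'ztop',np.percentile(q[:,2],[50,85]).round(1))
# lid bar, highest in the hinge area
X,Y,Z=P[...,0],P[...,1],P[...,2]; V=im.max(-1)
m=(d>0)&(X>470)&(X<615)&(Y<-320)&(Y>-420)&(Z>280); 
q=P[m]; print('bar?',m.sum(),np.median(q,0).round(1),np.percentile(q[:,2],[5,95]).round(1))
m=m&(V>85); q=P[m]; print('bright',m.sum(),np.median(q,0).round(1),np.percentile(q,[5,95],axis=0).round(1))
E
python3 go.py 536 -347 334 -92.8
```

```text
t: 29.88
ee_pos: [506.2, -206.1, 21.4]
orientation: [2.166, -2.276, -0.0]
ft_force: [0.2, -0.4, 0.2]
width: 54.6
t: 30.25
ee_pos: [506.3, -206.1, 21.6]
orientation: [-2.166, 2.276, -0.0]
ft_force: [-0.2, 0.6, -0.1]
width: 62.4
t: 31.62
ee_pos: [518.7, 47.5, 236.3]
orientation: [2.167, -2.274, 0.001]
ft_force: [1.1, 0.1, -0.2]
width: 52.6
amber inc x,y -13.3 36.3 ztop [83.9 87.5]
amber inc x,y -13.5 0.5 ztop [84.  87.4]
amber inc x,y -13.6 -40.1 ztop [84.4 87.1]
bar? 403 [ 537.3 -343.2  318. ] [285.1 322.1]
bright 264 [ 537.2 -345.2  319.4] [[ 489.3 -350.7  315.1]
 [ 587.6 -340.2  322.3]]
t 31.73 turn [-0.  -0.  -0.1] shift in old axes [39.21 -3.72 -9.78] in turned axes [39.21 -3.65 -9.79] w 52.57307469814958 F [ 0.8 -0.  -0.5] q [ 0.07  0.21  1.81 -0.    1.12  1.69]
```

View pics/chk3.png

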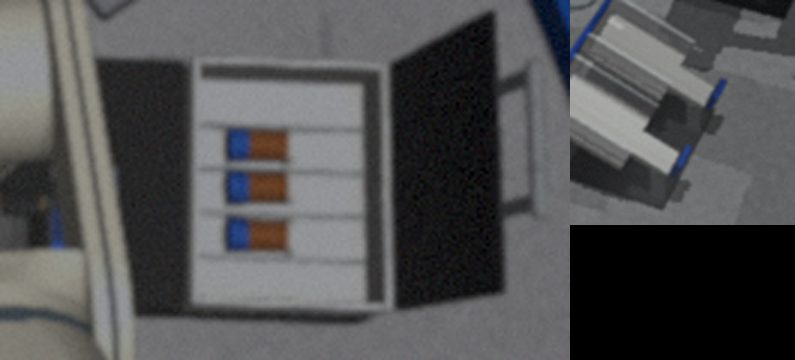

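All three vials lie in grooves (258, 145; 258, 187; 258, 235) and the track is empty. Next I'll re-grasp the bar and close the lid.

```bash
python3 -m inch '[{"tx":0,"ty":0,"tz":-5,"ax":0,"ay":0,"az":0,"jaw":0.6},{"tx":3,"ty":-0.3,"tz":-4.8,"ax":0,"ay":0,"az":0,"jaw":0.6},{"tx":6,"ty":-0.55,"tz":0,"ax":0,"ay":0,"az":0,"jaw":0.6},{"tx":6,"ty":-0.55,"tz":0,"ax":0,"ay":0,"az":0,"jaw":0.6},{"tx":6,"ty":-0.55,"tz":0,"ax":0,"ay":0,"az":0,"jaw":0.6},{"tx":6,"ty":-0.55,"tz":0,"ax":0,"ay":0,"az":0,"jaw":0.6},{"tx":6,"ty":-0.55,"tz":0,"ax":0,"ay":0,"az":0,"jaw":0.6},{"tx":4,"ty":-0.4,"tz":0,"ax":0,"ay":0,"az":0,"jaw":0.6},{"tx":2,"ty":-0.2,"tz":0,"ax":0,"ay":0,"az":0,"jaw":0.6},{"tx":0,"ty":0,"tz":0,"ax":0,"ay":0,"az":0,"jaw":0.6},{"tx":0,"ty":0,"tz":0,"ax":0,"ay":0,"az":0,"jaw":0.6}]'; python3 go.py 536 -346 264.5 -92.8
```

```text
t: 33.1
ee_pos: [535.9, -342.6, 333.9]
orientation: [-2.166, 2.275, 0.001]
ft_force: [-0.0, -0.2, 0.1]
width: 52.6
t 33.1 turn [ 0.  0. -0.] shift in old axes [ 0.34 -0.03  6.94] in turned axes [ 0.34 -0.03  6.94] w 52.61521990023199 F [-0.  -0.2  0.1] q [-0.59  0.31  1.44  0.    1.38  1.03]
```

```bash
python3 -m inch '[{"tx":0.35,"ty":0,"tz":2.5,"ax":0,"ay":0,"az":0,"jaw":0.6},{"tx":0,"ty":0,"tz":2.5,"ax":0,"ay":0,"az":0,"jaw":0.6},{"tx":0,"ty":0,"tz":1.95,"ax":0,"ay":0,"az":0,"jaw":0.6},{"tx":0,"ty":0,"tz":0,"ax":0,"ay":0,"az":0,"jaw":0.6},{"tx":0,"ty":0,"tz":0,"ax":0,"ay":0,"az":0,"jaw":0},{"tx":0,"ty":0,"tz":0,"ax":0,"ay":0,"az":0,"jaw":0},{"tx":0,"ty":0,"tz":0,"ax":0,"ay":0,"az":0,"jaw":0},{"tx":0,"ty":0,"tz":0,"ax":0,"ay":0,"az":0,"jaw":0},{"tx":0,"ty":0,"tz":0,"ax":0,"ay":0,"az":0,"jaw":0},{"tx":0,"ty":0,"tz":0,"ax":0,"ay":0,"az":0,"jaw":0},{"tx":0,"ty":0,"tz":0,"ax":0,"ay":0,"az":0,"jaw":0}]'; python3 go.py 549 -107 200 -92.8
python3 - <<'E'
import numpy as np
th=np.r_[1.72,1.66,np.linspace(1.55,0,17)]
h=20.2*np.cos(th)-1*np.sin(th); v=20.2*np.sin(th)+np.cos(th)
print(np.c_[th[1:],-np.diff(h),-np.diff(v),h[0]-h[1:],v[0]-v[1:]].round(2))
E
```

```text
t: 34.48
ee_pos: [535.9, -347.2, 264.5]
orientation: [-2.166, 2.276, -0.0]
ft_force: [-1.2, -0.1, 0.9]
width: 10.5
t 34.48 turn [-0. -0. -0.] shift in old axes [-24.06  -0.12   6.45] in turned axes [-24.06  -0.14   6.45] w 10.496799027943258 F [-1.2 -0.1  0.9] q [-0.59  0.37  1.52 -0.    1.25  1.03]
[[  1.66  -1.2   -0.2   -1.2   -0.2 ]
 [  1.55  -2.22  -0.19  -3.41  -0.39]
 [  1.45  -1.96   0.04  -5.37  -0.35]
 [  1.36  -1.95   0.23  -7.32  -0.12]
 [  1.26  -1.91   0.42  -9.23   0.29]
 [  1.16  -1.86   0.6  -11.09   0.89]
 [  1.07  -1.8    0.78 -12.89   1.67]
 [  0.97  -1.71   0.95 -14.61   2.61]
 [  0.87  -1.62   1.11 -16.22   3.72]
 [  0.78  -1.5    1.26 -17.72   4.98]
 [  0.68  -1.37   1.4  -19.1    6.38]
 [  0.58  -1.23   1.52 -20.33   7.9 ]
 [  0.48  -1.08   1.64 -21.4    9.54]
 [  0.39  -0.91   1.73 -22.32  11.27]
 [  0.29  -0.74   1.81 -23.06  13.08]
 [  0.19  -0.56   1.88 -23.62  14.96]
 [  0.1   -0.38   1.92 -24.    16.88]
 [  0.    -0.19   1.95 -24.19  18.83]]
```

Run:
```python
import numpy as np
A=np.array([0,9.47]);B=np.array([24.07,26.45]); Rr=np.hypot(20.2,1)   # s toward hinge (cm), reported TCP z
m=(A+B)/2; d=B-A; L=np.hypot(*d); n=np.array([d[1],-d[0]])/L; C=m+n*np.sqrt(Rr**2-L*L/4); print('centre',C)
f=lambda p:np.arctan2(p[1]-C[1],-(p[0]-C[0]))-np.arctan2(1,20.2)
print('th A,B',f(A),f(B))
M=np.array([10.0,24.14]);N=np.array([16.87,26.75]); print('radius at mids',np.hypot(*(M-C)),np.hypot(*(N-C)),Rr)
th=np.linspace(f(B),0.0,18)
a=th+np.arctan2(1,20.2); p=np.c_[C[0]-Rr*np.cos(a),C[1]+Rr*np.sin(a)]
for t,q,e in zip(th[1:],np.diff(p,axis=0),p[1:]): print(t.round(2),q.round(2)*[1,-1],'y',(-106.8-e[0]*9.99).round(1),'z',(e[1]*10).round(1))
```

```text
centre [20.02490025  6.63391643]
th A,B 0.09122757222126697 1.7226973639031182
radius at mids 20.173288946644043 20.361979612254714 20.22473732833136
1.62 [-2.03 -0.31] y -327.0 z 267.6
1.52 [-2.05 -0.1 ] y -306.6 z 268.6
1.42 [-2.05  0.11] y -286.1 z 267.5
1.32 [-2.02  0.31] y -265.9 z 264.4
1.22 [-1.98  0.52] y -246.1 z 259.2
1.11 [-1.92  0.71] y -226.9 z 252.1
1.01 [-1.84  0.9 ] y -208.6 z 243.0
0.91 [-1.74  1.09] y -191.2 z 232.2
0.81 [-1.62  1.26] y -175.0 z 219.6
0.71 [-1.48  1.41] y -160.2 z 205.5
0.61 [-1.33  1.56] y -146.9 z 189.9
0.51 [-1.17  1.68] y -135.3 z 173.1
0.41 [-0.99  1.79] y -125.3 z 155.2
0.3 [-0.81  1.88] y -117.3 z 136.3
0.2 [-0.61  1.96] y -111.2 z 116.8
0.1 [-0.41  2.01] y -107.1 z 96.7
0.0 [-0.2   2.04] y -105.1 z 76.3
```

```bash
python3 -m inch '[{"tx":-2.03,"ty":0,"tz":-0.31,"ax":0,"ay":0,"az":0,"jaw":0},{"tx":-2.05,"ty":0,"tz":-0.1,"ax":0,"ay":0,"az":0,"jaw":0},{"tx":-2.05,"ty":0,"tz":0.11,"ax":0,"ay":0,"az":0,"jaw":0},{"tx":-2.02,"ty":0,"tz":0.31,"ax":0,"ay":0,"az":0,"jaw":0},{"tx":-1.98,"ty":0,"tz":0.52,"ax":0,"ay":0,"az":0,"jaw":0},{"tx":-1.92,"ty":0,"tz":0.71,"ax":0,"ay":0,"az":0,"jaw":0},{"tx":0,"ty":0,"tz":0,"ax":0,"ay":0,"az":0,"jaw":0}]'; python3 -m inch '[{"tx":-1.84,"ty":0,"tz":0.9,"ax":0,"ay":0,"az":0,"jaw":0},{"tx":-1.74,"ty":0,"tz":1.09,"ax":0,"ay":0,"az":0,"jaw":0},{"tx":-1.62,"ty":0,"tz":1.26,"ax":0,"ay":0,"az":0,"jaw":0},{"tx":-1.48,"ty":0,"tz":1.41,"ax":0,"ay":0,"az":0,"jaw":0},{"tx":-1.33,"ty":0,"tz":1.56,"ax":0,"ay":0,"az":0,"jaw":0},{"tx":0,"ty":0,"tz":0,"ax":0,"ay":0,"az":0,"jaw":0},{"tx":0,"ty":0,"tz":0,"ax":0,"ay":0,"az":0,"jaw":0}]'
```

```text
t: 35.35
ee_pos: [542.1, -224.1, 251.2]
orientation: [-2.167, 2.273, 0.003]
ft_force: [2.7, 3.7, 1.8]
width: 9.8
t: 36.22
ee_pos: [545.8, -145.7, 188.5]
orientation: [-2.166, 2.275, 0.002]
ft_force: [5.1, 0.6, -2.7]
width: 10.3
```

Very low forces. Now the slower lower part.

```bash
python3 -m inch '[{"tx":-1.17,"ty":0,"tz":1.68,"ax":0,"ay":0,"az":0,"jaw":0},{"tx":-0.99,"ty":0,"tz":1.79,"ax":0,"ay":0,"az":0,"jaw":0},{"tx":-0.81,"ty":0,"tz":1.88,"ax":0,"ay":0,"az":0,"jaw":0},{"tx":-0.33,"ty":0,"tz":1,"ax":0,"ay":0,"az":0,"jaw":0},{"tx":-0.28,"ty":0,"tz":1,"ax":0,"ay":0,"az":0,"jaw":0},{"tx":0,"ty":0,"tz":0,"ax":0,"ay":0,"az":0,"jaw":0},{"tx":0,"ty":0,"tz":0,"ax":0,"ay":0,"az":0,"jaw":0}]'; python3 -m inch '[{"tx":-0.11,"ty":0,"tz":0.5,"ax":0,"ay":0,"az":0,"jaw":0},{"tx":-0.11,"ty":0,"tz":0.5,"ax":0,"ay":0,"az":0,"jaw":0},{"tx":-0.11,"ty":0,"tz":0.5,"ax":0,"ay":0,"az":0,"jaw":0},{"tx":-0.11,"ty":0,"tz":0.5,"ax":0,"ay":0,"az":0,"jaw":0},{"tx":-0.08,"ty":0,"tz":0.5,"ax":0,"ay":0,"az":0,"jaw":0},{"tx":-0.06,"ty":0,"tz":0.5,"ax":0,"ay":0,"az":0,"jaw":0},{"tx":-0.04,"ty":0,"tz":0.4,"ax":0,"ay":0,"az":0,"jaw":0},{"tx":0,"ty":0,"tz":0,"ax":0,"ay":0,"az":0,"jaw":0},{"tx":0,"ty":0,"tz":0,"ax":0,"ay":0,"az":0,"jaw":0}]'
```

```text
t: 37.1
ee_pos: [547.5, -110.8, 115.8]
orientation: [-2.166, 2.276, 0.001]
ft_force: [3.9, 0.7, -2.9]
width: 9.8
t: 38.22
ee_pos: [547.8, -105.1, 82.1]
orientation: [2.166, -2.275, 0.0]
ft_force: [3.4, -2.3, -2.8]
width: 10.3
```

```bash
python3 -m inch '[{"tx":-0.02,"ty":0,"tz":0.3,"ax":0,"ay":0,"az":0,"jaw":0},{"tx":0,"ty":0,"tz":0.3,"ax":0,"ay":0,"az":0,"jaw":0},{"tx":0,"ty":0,"tz":0,"ax":0,"ay":0,"az":0,"jaw":0}]'; python3 -m inch '[{"tx":0,"ty":0,"tz":0.2,"ax":0,"ay":0,"az":0,"jaw":0},{"tx":0,"ty":0,"tz":0,"ax":0,"ay":0,"az":0,"jaw":0}]';python3 -m inch '[{"tx":0,"ty":0,"tz":0.2,"ax":0,"ay":0,"az":0,"jaw":0},{"tx":0,"ty":0,"tz":0,"ax":0,"ay":0,"az":0,"jaw":0}]'
```

```text
t: 38.6
ee_pos: [547.8, -104.6, 76.0]
orientation: [-2.166, 2.276, 0.0]
ft_force: [4.3, -1.5, -1.5]
width: 10.3
t: 38.85
ee_pos: [547.8, -104.6, 74.1]
orientation: [-2.166, 2.276, 0.0]
ft_force: [2.8, 0.7, -1.2]
width: 10.0
t: 39.1
ee_pos: [548.0, -104.5, 73.5]
orientation: [-2.166, 2.275, -0.0]
ft_force: [-0.9, 0.7, 12.9]
width: 10.2
```

```bash
python3 -m inch '[{"tx":0,"ty":0,"tz":0.1,"ax":0,"ay":0,"az":0,"jaw":0},{"tx":0,"ty":0,"tz":0,"ax":0,"ay":0,"az":0,"jaw":0}]'; python3 -m inch '[{"tx":0,"ty":0,"tz":-0.1,"ax":0,"ay":0,"az":0,"jaw":0.5},{"tx":0,"ty":0,"tz":0,"ax":0,"ay":0,"az":0,"jaw":0.5},{"tx":0,"ty":0,"tz":0,"ax":0,"ay":0,"az":0,"jaw":0.5},{"tx":0,"ty":0,"tz":0,"ax":0,"ay":0,"az":0,"jaw":0.5},{"tx":0,"ty":0,"tz":-2.5,"ax":0,"ay":0,"az":0,"jaw":0.5},{"tx":0,"ty":0,"tz":-5,"ax":0,"ay":0,"az":0,"jaw":0.5},{"tx":0,"ty":0,"tz":-3,"ax":0,"ay":0,"az":0,"jaw":0},{"tx":-3,"ty":-3,"tz":0,"ax":0,"ay":0,"az":0,"jaw":0},{"tx":-2.5,"ty":-3.4,"tz":0,"ax":0,"ay":0,"az":0,"jaw":0},{"tx":0,"ty":0,"tz":0,"ax":0,"ay":0,"az":0,"jaw":0},{"tx":0,"ty":0,"tz":0,"ax":0,"ay":0,"az":0,"jaw":0},{"tx":0,"ty":0,"tz":0,"ax":0,"ay":0,"az":0,"jaw":0}]'; python3 go.py 612.5 -49.8 78 -92.8
python3 - <<'E'
from h import *
im,d=viewer.get_image('side'); P=cloud('side',d); np.savez('s6.npz',im=im,d=d)
X,Y,Z=P[...,0],P[...,1],P[...,2]
m=(d>0)&(X>455)&(X<640)&(Y<-160)&(Y>-290)&(Z>105)&(Z<160)
q=P[m]; c,*_=np.linalg.lstsq(np.c_[q[:,0]-544,q[:,1]+230,np.ones(len(q))],q[:,2],rcond=None); print('lid plane',c.round(3),len(q))
h=cv2.cvtColor(im,cv2.COLOR_RGB2HSV).astype(int); g=(h[...,0]>40)&(h[...,0]<80)&(h[...,1]>100)&(d>0)&(abs(X-612)<40)&(abs(Y+50)<40); q=P[g]; print('button',g.sum(),q.mean(0).round(1),np.percentile(q[:,2],[50,85,95]).round(1))
E
```

```text
t: 39.35
ee_pos: [548.0, -104.6, 73.4]
orientation: [-2.166, 2.275, -0.001]
ft_force: [-4.6, 0.6, 21.0]
width: 10.2
t: 40.85
ee_pos: [613.3, -53.5, 177.0]
orientation: [2.165, -2.276, -0.001]
ft_force: [-0.7, 0.4, -0.3]
width: 0.3
t 40.85 turn [ 0.1 -0.  -0.1] shift in old axes [-0.37  0.09  9.9 ] in turned axes [-0.37  0.1   9.9 ] w 0.2832279658820535 F [-0.7  0.4 -0.3] q [-0.11  0.42  1.66 -0.    1.07  1.51]
lid plane [-0.00000e+00  1.00000e-03  1.23335e+02] 1600
button 76 [613.6 -46.4 109.6] [110.6 113.  114.4]
```

The lid plane's slope is 0.001, so it is closed. Now the button.

```bash
python3 -m inch '[{"tx":-0.4,"ty":0,"tz":3,"ax":0,"ay":0,"az":0,"jaw":0},{"tx":0,"ty":0,"tz":3,"ax":0,"ay":0,"az":0,"jaw":0},{"tx":0,"ty":0,"tz":2.5,"ax":0,"ay":0,"az":0,"jaw":0},{"tx":0,"ty":0,"tz":0.5,"ax":0,"ay":0,"az":0,"jaw":0},{"tx":0,"ty":0,"tz":0,"ax":0,"ay":0,"az":0,"jaw":0},{"tx":0,"ty":0,"tz":0,"ax":0,"ay":0,"az":0,"jaw":0}]';python3 -m inch '[{"tx":0,"ty":0,"tz":0.3,"ax":0,"ay":0,"az":0,"jaw":0},{"tx":0,"ty":0,"tz":0.2,"ax":0,"ay":0,"az":0,"jaw":0},{"tx":0,"ty":0,"tz":0,"ax":0,"ay":0,"az":0,"jaw":0},{"tx":0,"ty":0,"tz":0,"ax":0,"ay":0,"az":0,"jaw":0}]'
```

```text
t: 41.65
ee_pos: [615.5, -49.2, 88.5]
orientation: [-2.165, 2.275, -0.002]
ft_force: [0.2, -0.9, 0.5]
width: 0.4
t: 42.15
ee_pos: [614.7, -48.9, 82.3]
orientation: [-2.166, 2.275, -0.0]
ft_force: [0.5, 0.3, -0.1]
width: 0.2
```

```bash
python3 -m inch '[{"tx":0,"ty":0,"tz":0.2,"ax":0,"ay":0,"az":0,"jaw":0},{"tx":0,"ty":0,"tz":0,"ax":0,"ay":0,"az":0,"jaw":0},{"tx":0,"ty":0,"tz":0,"ax":0,"ay":0,"az":0,"jaw":0}]'
```

```text
t: 42.52
ee_pos: [614.6, -48.9, 80.2]
orientation: [2.166, -2.276, -0.0]
ft_force: [-0.8, 0.6, 0.1]
width: 0.5
```

```bash
for i in 1 ; do python3 -m inch '[{"tx":0,"ty":0,"tz":0.2,"ax":0,"ay":0,"az":0,"jaw":0},{"tx":0,"ty":0,"tz":0.2,"ax":0,"ay":0,"az":0,"jaw":0},{"tx":0,"ty":0,"tz":0,"ax":0,"ay":0,"az":0,"jaw":0}]'; done; python3 -m inch '[{"tx":0,"ty":0,"tz":0.2,"ax":0,"ay":0,"az":0,"jaw":0},{"tx":0,"ty":0,"tz":0,"ax":0,"ay":0,"az":0,"jaw":0}]';python3 -m inch '[{"tx":0,"ty":0,"tz":0.2,"ax":0,"ay":0,"az":0,"jaw":0},{"tx":0,"ty":0,"tz":0,"ax":0,"ay":0,"az":0,"jaw":0}]'
```

```text
t: 42.9
ee_pos: [614.5, -48.9, 76.0]
orientation: [2.166, -2.275, -0.0]
ft_force: [-0.1, -0.1, -0.8]
width: 0.7
t: 43.15
ee_pos: [614.8, -48.9, 74.3]
orientation: [-2.166, 2.275, -0.0]
ft_force: [-0.5, -1.1, 2.9]
width: 0.3
t: 43.4
ee_pos: [614.8, -48.9, 72.4]
orientation: [-2.166, 2.275, -0.0]
ft_force: [0.3, -0.7, 2.0]
width: 0.2
```

Contact has begun at about 75, so about 6 mm more.

```bash
python3 -m inch '[{"tx":0,"ty":0,"tz":0.2,"ax":0,"ay":0,"az":0,"jaw":0},{"tx":0,"ty":0,"tz":0,"ax":0,"ay":0,"az":0,"jaw":0}]';python3 -m inch '[{"tx":0,"ty":0,"tz":0.15,"ax":0,"ay":0,"az":0,"jaw":0},{"tx":0,"ty":0,"tz":0,"ax":0,"ay":0,"az":0,"jaw":0}]';python3 -m inch '[{"tx":0,"ty":0,"tz":0.1,"ax":0,"ay":0,"az":0,"jaw":0},{"tx":0,"ty":0,"tz":0,"ax":0,"ay":0,"az":0,"jaw":0}]'
```

```text
t: 43.65
ee_pos: [614.8, -49.0, 70.3]
orientation: [-2.166, 2.275, -0.0]
ft_force: [0.5, 0.9, 3.9]
width: 0.4
t: 43.9
ee_pos: [614.8, -48.9, 68.8]
orientation: [-2.166, 2.275, -0.0]
ft_force: [-1.4, -0.1, 4.5]
width: 0.4
t: 44.15
ee_pos: [614.9, -48.9, 68.2]
orientation: [-2.166, 2.275, -0.001]
ft_force: [-1.6, -0.1, 8.7]
width: 0.2
```

```bash
python3 -m inch '[{"tx":0,"ty":0,"tz":0.1,"ax":0,"ay":0,"az":0,"jaw":0},{"tx":0,"ty":0,"tz":0,"ax":0,"ay":0,"az":0,"jaw":0},{"tx":0,"ty":0,"tz":0,"ax":0,"ay":0,"az":0,"jaw":0}]'; python3 -m inch '[{"tx":0,"ty":0,"tz":-1,"ax":0,"ay":0,"az":0,"jaw":0},{"tx":0,"ty":0,"tz":-3,"ax":0,"ay":0,"az":0,"jaw":0},{"tx":0,"ty":0,"tz":-5,"ax":0,"ay":0,"az":0,"jaw":0},{"tx":0,"ty":0,"tz":-5,"ax":0,"ay":0,"az":0,"jaw":0},{"tx":-5,"ty":1,"tz":-2,"ax":0,"ay":0,"az":0,"jaw":0},{"tx":-5,"ty":1,"tz":0,"ax":0,"ay":0,"az":0,"jaw":0},{"tx":-5,"ty":1,"tz":0,"ax":0,"ay":0,"az":0,"jaw":0},{"tx":0,"ty":0,"tz":0,"ax":0,"ay":0,"az":0,"jaw":0},{"tx":0,"ty":0,"tz":0,"ax":0,"ay":0,"az":0,"jaw":0},{"tx":0,"ty":0,"tz":0,"ax":0,"ay":0,"az":0,"jaw":0}]'
python3 - <<'E'
from h import *
im,d=viewer.get_image('side'); P=cloud('side',d); save(im,'end.png')
X,Y,Z=P[...,0],P[...,1],P[...,2]
m=(d>0)&(X>455)&(X<640)&(Y<-160)&(Y>-290)&(Z>105)&(Z<160)
q=P[m]; c,*_=np.linalg.lstsq(np.c_[q[:,0]-544,q[:,1]+230,np.ones(len(q))],q[:,2],rcond=None); print('lid plane',c.round(3),len(q))
h=cv2.cvtColor(im,cv2.COLOR_RGB2HSV).astype(int); g=(h[...,0]>40)&(h[...,0]<80)&(h[...,1]>100)&(d>0)&(abs(X-612)<40)&(abs(Y+50)<40); q=P[g]; print('button',g.sum(),q.mean(0).round(1),np.percentile(q[:,2],[50,85,95]).round(1))
E
```

```text
t: 44.52
ee_pos: [614.9, -48.9, 68.1]
orientation: [-2.166, 2.275, -0.001]
ft_force: [-4.3, 0.4, 14.9]
width: 0.2
t: 45.78
ee_pos: [592.2, 101.2, 226.5]
orientation: [2.164, -2.277, -0.0]
ft_force: [-0.3, 0.4, 0.5]
width: 0.5
lid plane [1.00000e-03 1.00000e-03 1.23308e+02] 1592
button 84 [615.  -48.9 107.7] [110.3 112.1 113.5]
```

View pics/end.png

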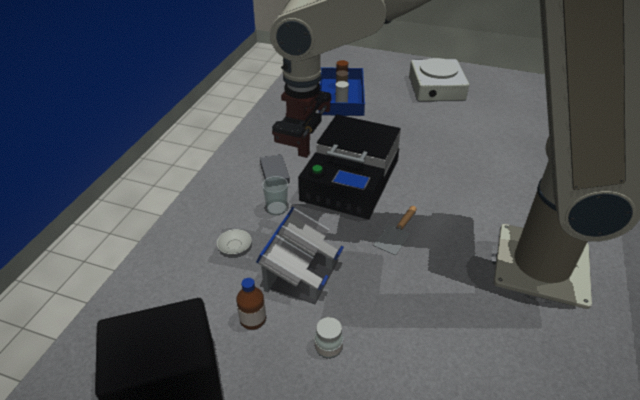

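The lid is shut (355, 140), the button is up (317, 168), the track is empty, the arm is clear, and the bystanders are in place.

```bash
python3 -c "
from workcell import ctrl; print(ctrl.close_job())"
```

```text
the job is handed in; nothing more can be done
None
```

I opened the lid, moved all three vials into the chamber (two from the left lane, one from the right), closed the lid gently, pressed the start button and handed the job in at about 46 s. The hand-in reports no verdict.

**Last checks**
- **Vials:** with the lid still open, the top view showed the three vials flat in three neighbouring grooves. Their amber bodies measured at y of about 36, 0.5 and -40 mm and x of about -13 mm in the incubator frame. I could not see the vials again once the lid was shut.
- **Lid:** it measured flat, with a slope of 0.001 rad, both before the press and at the end.
- **Button:** it reached its end stop, with the force rising to 15 N against a spring of about 5 N. It was back up at the end, its top at about 112 mm, as before.
- **Bench:** the track was empty and the arm was clear. The bystanders looked unmoved in the last picture; I did not measure their positions.

**What disagreed or went wrong**
- **Reported TCP height:** both cameras placed the fingertips about 35 mm above it. My first grasp of the lid bar closed on nothing because of this, without pushing anything. Every grasp after that used the corrected height and held.
- **First vial:** I set it down with the fingertips lightly on the chamber floor (about 8 N). I gripped the other two slightly higher on the vial to avoid that.

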